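# Press bushings into hinge knuckles

### The arm

A 6-joint arm with a two-finger parallel gripper is mounted at the origin on the work surface. World frame = base frame: x ahead of the robot, y to its left, z up, the work surface at z = 0. Lengths are in m, angles in rad, forces in N, time in s.
With the tool pointing down it reaches from about 0.35 to 0.775 m from the base axis. Payload 7.3 kg.
Tool frame: the origin (TCP) lies at the very end of the fingers, on their centre line; the grasp point (between the pads) lies robot.pinch_z behind it (robot.pinch_z is the distance from the TCP to the grasp point, in m); y points along the fingers, z is the direction in which the jaws open and shut, and the axes are right-handed (so a half turn about y gives the same grasp; the last joint's range is limited). The gripper opens to 92 mm and grips with 3 to 60 N. Pads are 19 mm wide; open, the fingers measure 130 mm over their backs; the gripper's body (75 mm by 190 mm) begins 47 mm behind the grasp point.
Start: joints at [-1.429, 0.342, 1.524, -0, 1.275, -0.146], TCP at [0.149, -0.503, 0.227] pointing down, gripper open.
Joint ranges: [-2.53, 2.53], [-0.77, 2.02], [0.04, 2.7], [-1, 4.14], [0.28, 2.66], [-3.11, 3.11]. Speed limits (rad/s): [2.57, 2.57, 3.14, 3.14, 3.14, 3.14].

### API

Orientations are given as [roll, pitch, yaw] about the fixed x, y, z axes, in that order (R = Rz(yaw) Ry(pitch) Rx(roll)).
In Python, from cell import status, viewer, robot gives the robot as it stands. The module is installed in compiled form; this text tells all that it offers.
- The arm moves only by the shell command python3 -m pendant 'ROWS' [FORCE]. ROWS is JSON, a list that holds one entry, the list of rows, each a list of 7 numbers: the shift along the tool's x, y, z in cm, then the turn, a rotation vector about the tool's x, y, z in rad, then the finger opening in cm, from 0 to 9.18. A call has 1 to 20 rows; each row is the pose to reach, as a shift and turn from the pose commanded when the call began, along the tool's axes at that moment; what a row does not reach only later rows make up. A row lasts 1/10 s, in which the tool goes at most 50 mm and 8.59 degrees, less where a joint would pass 70% of its speed; a pose out of reach is approached as far as the arm can. A call with a gripper value outside its range is refused whole. The fingers move at their own pace and stop on an object; FORCE is the grip in N (left out, the last holds). Time passes only in rows, so rows that repeat a pose let the fingers close. It gives the time, the measured TCP pose, the force and the opening at its end, in the units of the state.
- status.observe(): the state, without advancing time (a new reading comes with each control period).
- viewer.read_camera(name): name is "side" or "top"; returns a dict with "image" (480x640x3 uint8, red, green, blue), "range_z" (480x640 float32, m along the optical axis (not along the pixel's ray), 0 where there is no reading), "fx", "fy", "cx", "cy" (pixels), "camera_from_world" (4x4, takes a point from world to camera coordinates). Camera axes: x right, y up, looking along -z (the intrinsics and any distortion apply to the point x, -y, -z); pixel columns grow to the right and rows downward; lengths in m; the calibration is good to about 2 mm. A picture is of the moment at which its call begins.
- robot.hand_in(): hands the job in, once; it reports no verdict.
The state is a dict: "time": time; "qpos": joint angles; "qvel": joint speeds; "joint_efforts": joint torques, N m; "tool_pos": TCP position; "tool_rot": TCP orientation; "contact_force": force on the tool from outside, world axes, zero at the start; "torque": the same for the moment, N m; "opening": finger opening in m.
Only numpy, scipy, OpenCV 4.12 (cv2) and the standard library are available. Lean on these libraries where they do the work, as an engineer would, in place of code of your own. Each camera call takes 0.05 s, during which the arm holds its last target. There are 200 camera calls.

### The job

Swing the press arm up and over until it stays open by itself, stand a bronze bushing, flange up, in each aluminium knuckle waiting in the nest, and pull the arm down by its handle, never letting it drop, to press all the bushings home together until their flanges sit flush on the knuckles. Swing the arm over again so that it stays open, then lift the finished knuckles out and stand them upright in the aluminium tray; a bushing left over is not needed, and the rest of the bench is to be left alone.

Things in the scene. Friction and masses are not known exactly. Their poses are not given: they have to be found in the camera images.
- press_arm (a joint): Angle (rad) of the press arm: 0 when level, its press bar just touching the flange of a fully seated bushing (it rests at -0.03 over bare knuckles); grows as the handle swings up and over, to the rubber back stop at 2.0. Balance point about 1.6: short of it the arm falls shut, beyond it it falls back on the stop and stays. Arm about 0.95 kg: 5 N at the handle lifts it.
- press: Dark cast-iron lever press bolted to the bench: bed 290 x 180 x 18 mm, a forked post 127 mm high holding the pivot pin at one end, a 170 mm high back-stop horn behind it, and the arm. Origin on the bench under the middle pocket; x runs from the pivot toward the handle of the lowered arm, y along the pivot pin, z up.
- press_pivot (a point): Middle of the arm's pivot pin, 110 mm above the bench and 115 mm from the middle pocket; axes as the press. The arm is an iron beam 22 mm wide and 26 mm high, with a 24 mm round steel press bar, 150 mm long, across it underneath 115 mm from the pivot, right over the row of pockets.
- handle_mid (a point): Middle of the wooden cross handle at the arm's end, 235 mm from the pivot; moves and turns with the arm. A round bar of 20 mm diameter along this point's y, 158 mm long; its middle 34 mm is an iron hub, the grips from 17 to 79 mm either side are free to hold. This x points away from the pivot. Pressing three bushings home needs about 14 N down here.
- pocket1 (a point): Centre of the floor of the first of the three round pockets (39.6 mm in diameter, 10 mm deep, 52 mm apart in a row along the pivot pin's direction) in the steel nest block on the press bed; floor 28 mm, block top 38 mm above the bench. Axes as the press. A pocket may be empty.
- pocket2 (a point): Centre of the floor of the middle of the three round pockets (39.6 mm in diameter, 10 mm deep, 52 mm apart in a row along the pivot pin's direction) in the steel nest block on the press bed; floor 28 mm, block top 38 mm above the bench. Axes as the press. A pocket may be empty.
- pocket3 (a point): Centre of the floor of the third of the three round pockets (39.6 mm in diameter, 10 mm deep, 52 mm apart in a row along the pivot pin's direction) in the steel nest block on the press bed; floor 28 mm, block top 38 mm above the bench. Axes as the press. A pocket may be empty.
- knuckle1_mid (a point): Centre (half-way up) of an aluminium hinge knuckle, an upright barrel 38 mm in diameter, 46 mm tall, with a 26 mm bore, 25 mm deep, open at the top; 100 g. It starts standing in a pocket of the nest, 36 mm of it above the block. The bore takes a bushing's shank freely for the first 12 mm, then grips it: the last 10 mm need about 13 N per bushing. May be absent.
- knuckle2_mid (a point): Centre (half-way up) of an aluminium hinge knuckle, an upright barrel 38 mm in diameter, 46 mm tall, with a 26 mm bore, 25 mm deep, open at the top; 100 g. It starts standing in a pocket of the nest, 36 mm of it above the block. The bore takes a bushing's shank freely for the first 12 mm, then grips it: the last 10 mm need about 13 N per bushing. May be absent.
- knuckle3_mid (a point): Centre (half-way up) of an aluminium hinge knuckle, an upright barrel 38 mm in diameter, 46 mm tall, with a 26 mm bore, 25 mm deep, open at the top; 100 g. It starts standing in a pocket of the nest, 36 mm of it above the block. The bore takes a bushing's shank freely for the first 12 mm, then grips it: the last 10 mm need about 13 N per bushing. May be absent.
- bushing1_mid (a point): Centre (half-way up) of a bronze flanged bushing, 30 mm tall along z: a 24 mm shank, 22 mm long, chamfered at the foot, under a flange 34 mm in diameter, 8 mm thick; 90 g. It starts standing flange up in the wooden tray. Set loosely in a knuckle its flange is 10 mm above the knuckle's top; fully home it rests on it, this point 16 mm above the knuckle's centre.
- bushing2_mid (a point): Centre (half-way up) of a bronze flanged bushing, 30 mm tall along z: a 24 mm shank, 22 mm long, chamfered at the foot, under a flange 34 mm in diameter, 8 mm thick; 90 g. It starts standing flange up in the wooden tray. Set loosely in a knuckle its flange is 10 mm above the knuckle's top; fully home it rests on it, this point 16 mm above the knuckle's centre.
- bushing3_mid (a point): Centre (half-way up) of a bronze flanged bushing, 30 mm tall along z: a 24 mm shank, 22 mm long, chamfered at the foot, under a flange 34 mm in diameter, 8 mm thick; 90 g. It starts standing flange up in the wooden tray. Set loosely in a knuckle its flange is 10 mm above the knuckle's top; fully home it rests on it, this point 16 mm above the knuckle's centre.
- parts_tray: Shallow wooden tray that holds the three bushings, 250 (x) x 150 (y) x 16 mm, rim 8 mm thick, floor 8 mm thick; origin at the centre of its underside, z up. Loose, 0.7 kg.
- done_tray: Shallow aluminium tray for the finished knuckles, empty at the start, 270 (x) x 150 (y) x 20 mm, walls 3 mm and floor 3 mm thick; origin at the centre of its underside, z up. Loose, 0.8 kg.
- padlock: Bystander, to be left alone: a dull bronze padlock body with its steel shackle, lying flat, 46 x 40 x 22 mm body; loose.
- loose_shackle: Bystander, to be left alone: a bare U-shaped steel padlock shackle lying flat, about 60 mm long; loose.
- hinge_leaf: Bystander, to be left alone: an unfinished steel hinge leaf lying flat, 110 x 50 x 5 mm; loose.
- hammer: Bystander, to be left alone: a hammer lying down; loose.
Mind the look-alikes: they are no part of the job. What is shaped like the part that bears bushing1_mid but purple is not meant.

How it is judged:
On the way, in this order (a step that is already met when the one before it is completed fails the run):
1. The press arm stands open by itself, past its balance point (over 1.8 rad), untouched (value of joint press_arm above 1.8 rad and velocity of joint press_arm between -0.1 and 0.1 rad/s and contact force between press_arm and the fingers below 0.2 N), for 0.3 s.
2. Every knuckle in the nest holds a bushing set loosely in its bore, standing proud (4.5 to 14 mm), with the arm still open (((z of bushing1_mid in the frame of knuckle1_mid between 0.0205 and 0.03 m and x of bushing1_mid in the frame of knuckle1_mid between -0.003 and 0.003 m and y of bushing1_mid in the frame of knuckle1_mid between -0.003 and 0.003 m and angle between the z axis of bushing1_mid and the z axis of knuckle1_mid, either way round below 0.12 rad) or (z of bushing2_mid in the frame of knuckle1_mid between 0.0205 and 0.03 m and x of bushing2_mid in the frame of knuckle1_mid between -0.003 and 0.003 m and y of bushing2_mid in the frame of knuckle1_mid between -0.003 and 0.003 m and angle between the z axis of bushing2_mid and the z axis of knuckle1_mid, either way round below 0.12 rad) or (z of bushing3_mid in the frame of knuckle1_mid between 0.0205 and 0.03 m and x of bushing3_mid in the frame of knuckle1_mid between -0.003 and 0.003 m and y of bushing3_mid in the frame of knuckle1_mid between -0.003 and 0.003 m and angle between the z axis of bushing3_mid and the z axis of knuckle1_mid, either way round below 0.12 rad)) and ((z of bushing1_mid in the frame of knuckle2_mid between 0.0205 and 0.03 m and x of bushing1_mid in the frame of knuckle2_mid between -0.003 and 0.003 m and y of bushing1_mid in the frame of knuckle2_mid between -0.003 and 0.003 m and angle between the z axis of bushing1_mid and the z axis of knuckle2_mid, either way round below 0.12 rad) or (z of bushing2_mid in the frame of knuckle2_mid between 0.0205 and 0.03 m and x of bushing2_mid in the frame of knuckle2_mid between -0.003 and 0.003 m and y of bushing2_mid in the frame of knuckle2_mid between -0.003 and 0.003 m and angle between the z axis of bushing2_mid and the z axis of knuckle2_mid, either way round below 0.12 rad) or (z of bushing3_mid in the frame of knuckle2_mid between 0.0205 and 0.03 m and x of bushing3_mid in the frame of knuckle2_mid between -0.003 and 0.003 m and y of bushing3_mid in the frame of knuckle2_mid between -0.003 and 0.003 m and angle between the z axis of bushing3_mid and the z axis of knuckle2_mid, either way round below 0.12 rad)) and ((z of bushing1_mid in the frame of knuckle3_mid between 0.0205 and 0.03 m and x of bushing1_mid in the frame of knuckle3_mid between -0.003 and 0.003 m and y of bushing1_mid in the frame of knuckle3_mid between -0.003 and 0.003 m and angle between the z axis of bushing1_mid and the z axis of knuckle3_mid, either way round below 0.12 rad) or (z of bushing2_mid in the frame of knuckle3_mid between 0.0205 and 0.03 m and x of bushing2_mid in the frame of knuckle3_mid between -0.003 and 0.003 m and y of bushing2_mid in the frame of knuckle3_mid between -0.003 and 0.003 m and angle between the z axis of bushing2_mid and the z axis of knuckle3_mid, either way round below 0.12 rad) or (z of bushing3_mid in the frame of knuckle3_mid between 0.0205 and 0.03 m and x of bushing3_mid in the frame of knuckle3_mid between -0.003 and 0.003 m and y of bushing3_mid in the frame of knuckle3_mid between -0.003 and 0.003 m and angle between the z axis of bushing3_mid and the z axis of knuckle3_mid, either way round below 0.12 rad)) and ((z of knuckle1_mid in the frame of pocket1 below 0.029 m and horizontal distance between knuckle1_mid and pocket1 below 0.006 m) or (z of knuckle1_mid in the frame of pocket2 below 0.029 m and horizontal distance between knuckle1_mid and pocket2 below 0.006 m) or (z of knuckle1_mid in the frame of pocket3 below 0.029 m and horizontal distance between knuckle1_mid and pocket3 below 0.006 m)) and ((z of knuckle2_mid in the frame of pocket1 below 0.029 m and horizontal distance between knuckle2_mid and pocket1 below 0.006 m) or (z of knuckle2_mid in the frame of pocket2 below 0.029 m and horizontal distance between knuckle2_mid and pocket2 below 0.006 m) or (z of knuckle2_mid in the frame of pocket3 below 0.029 m and horizontal distance between knuckle2_mid and pocket3 below 0.006 m)) and ((z of knuckle3_mid in the frame of pocket1 below 0.029 m and horizontal distance between knuckle3_mid and pocket1 below 0.006 m) or (z of knuckle3_mid in the frame of pocket2 below 0.029 m and horizontal distance between knuckle3_mid and pocket2 below 0.006 m) or (z of knuckle3_mid in the frame of pocket3 below 0.029 m and horizontal distance between knuckle3_mid and pocket3 below 0.006 m)) and value of joint press_arm above 1.8 rad), for 0.2 s.
3. With the arm pulled down on them, every bushing is home: flange within 1.7 mm of its knuckle's top (((z of bushing1_mid in the frame of knuckle1_mid between 0.013 and 0.0177 m and x of bushing1_mid in the frame of knuckle1_mid between -0.003 and 0.003 m and y of bushing1_mid in the frame of knuckle1_mid between -0.003 and 0.003 m and angle between the z axis of bushing1_mid and the z axis of knuckle1_mid, either way round below 0.12 rad) or (z of bushing2_mid in the frame of knuckle1_mid between 0.013 and 0.0177 m and x of bushing2_mid in the frame of knuckle1_mid between -0.003 and 0.003 m and y of bushing2_mid in the frame of knuckle1_mid between -0.003 and 0.003 m and angle between the z axis of bushing2_mid and the z axis of knuckle1_mid, either way round below 0.12 rad) or (z of bushing3_mid in the frame of knuckle1_mid between 0.013 and 0.0177 m and x of bushing3_mid in the frame of knuckle1_mid between -0.003 and 0.003 m and y of bushing3_mid in the frame of knuckle1_mid between -0.003 and 0.003 m and angle between the z axis of bushing3_mid and the z axis of knuckle1_mid, either way round below 0.12 rad)) and ((z of bushing1_mid in the frame of knuckle2_mid between 0.013 and 0.0177 m and x of bushing1_mid in the frame of knuckle2_mid between -0.003 and 0.003 m and y of bushing1_mid in the frame of knuckle2_mid between -0.003 and 0.003 m and angle between the z axis of bushing1_mid and the z axis of knuckle2_mid, either way round below 0.12 rad) or (z of bushing2_mid in the frame of knuckle2_mid between 0.013 and 0.0177 m and x of bushing2_mid in the frame of knuckle2_mid between -0.003 and 0.003 m and y of bushing2_mid in the frame of knuckle2_mid between -0.003 and 0.003 m and angle between the z axis of bushing2_mid and the z axis of knuckle2_mid, either way round below 0.12 rad) or (z of bushing3_mid in the frame of knuckle2_mid between 0.013 and 0.0177 m and x of bushing3_mid in the frame of knuckle2_mid between -0.003 and 0.003 m and y of bushing3_mid in the frame of knuckle2_mid between -0.003 and 0.003 m and angle between the z axis of bushing3_mid and the z axis of knuckle2_mid, either way round below 0.12 rad)) and ((z of bushing1_mid in the frame of knuckle3_mid between 0.013 and 0.0177 m and x of bushing1_mid in the frame of knuckle3_mid between -0.003 and 0.003 m and y of bushing1_mid in the frame of knuckle3_mid between -0.003 and 0.003 m and angle between the z axis of bushing1_mid and the z axis of knuckle3_mid, either way round below 0.12 rad) or (z of bushing2_mid in the frame of knuckle3_mid between 0.013 and 0.0177 m and x of bushing2_mid in the frame of knuckle3_mid between -0.003 and 0.003 m and y of bushing2_mid in the frame of knuckle3_mid between -0.003 and 0.003 m and angle between the z axis of bushing2_mid and the z axis of knuckle3_mid, either way round below 0.12 rad) or (z of bushing3_mid in the frame of knuckle3_mid between 0.013 and 0.0177 m and x of bushing3_mid in the frame of knuckle3_mid between -0.003 and 0.003 m and y of bushing3_mid in the frame of knuckle3_mid between -0.003 and 0.003 m and angle between the z axis of bushing3_mid and the z axis of knuckle3_mid, either way round below 0.12 rad)) and ((z of knuckle1_mid in the frame of pocket1 below 0.029 m and horizontal distance between knuckle1_mid and pocket1 below 0.006 m) or (z of knuckle1_mid in the frame of pocket2 below 0.029 m and horizontal distance between knuckle1_mid and pocket2 below 0.006 m) or (z of knuckle1_mid in the frame of pocket3 below 0.029 m and horizontal distance between knuckle1_mid and pocket3 below 0.006 m)) and ((z of knuckle2_mid in the frame of pocket1 below 0.029 m and horizontal distance between knuckle2_mid and pocket1 below 0.006 m) or (z of knuckle2_mid in the frame of pocket2 below 0.029 m and horizontal distance between knuckle2_mid and pocket2 below 0.006 m) or (z of knuckle2_mid in the frame of pocket3 below 0.029 m and horizontal distance between knuckle2_mid and pocket3 below 0.006 m)) and ((z of knuckle3_mid in the frame of pocket1 below 0.029 m and horizontal distance between knuckle3_mid and pocket1 below 0.006 m) or (z of knuckle3_mid in the frame of pocket2 below 0.029 m and horizontal distance between knuckle3_mid and pocket2 below 0.006 m) or (z of knuckle3_mid in the frame of pocket3 below 0.029 m and horizontal distance between knuckle3_mid and pocket3 below 0.006 m)) and value of joint press_arm below 0.03 rad), for 0.2 s.
4. The arm stands open by itself again, untouched (all of step 1), for 0.3 s.
At the end, for the whole second after the job is handed in: Every knuckle present stands upright (within 0.15 rad) and still on the floor of the aluminium tray with a bushing fully home in it (flange within 1.7 mm of the knuckle's top), and the press arm stands open past its balance point (over 1.8 rad) (((z of bushing1_mid in the frame of knuckle1_mid between 0.013 and 0.0177 m and x of bushing1_mid in the frame of knuckle1_mid between -0.003 and 0.003 m and y of bushing1_mid in the frame of knuckle1_mid between -0.003 and 0.003 m and angle between the z axis of bushing1_mid and the z axis of knuckle1_mid, either way round below 0.12 rad) or (z of bushing2_mid in the frame of knuckle1_mid between 0.013 and 0.0177 m and x of bushing2_mid in the frame of knuckle1_mid between -0.003 and 0.003 m and y of bushing2_mid in the frame of knuckle1_mid between -0.003 and 0.003 m and angle between the z axis of bushing2_mid and the z axis of knuckle1_mid, either way round below 0.12 rad) or (z of bushing3_mid in the frame of knuckle1_mid between 0.013 and 0.0177 m and x of bushing3_mid in the frame of knuckle1_mid between -0.003 and 0.003 m and y of bushing3_mid in the frame of knuckle1_mid between -0.003 and 0.003 m and angle between the z axis of bushing3_mid and the z axis of knuckle1_mid, either way round below 0.12 rad)) and ((z of bushing1_mid in the frame of knuckle2_mid between 0.013 and 0.0177 m and x of bushing1_mid in the frame of knuckle2_mid between -0.003 and 0.003 m and y of bushing1_mid in the frame of knuckle2_mid between -0.003 and 0.003 m and angle between the z axis of bushing1_mid and the z axis of knuckle2_mid, either way round below 0.12 rad) or (z of bushing2_mid in the frame of knuckle2_mid between 0.013 and 0.0177 m and x of bushing2_mid in the frame of knuckle2_mid between -0.003 and 0.003 m and y of bushing2_mid in the frame of knuckle2_mid between -0.003 and 0.003 m and angle between the z axis of bushing2_mid and the z axis of knuckle2_mid, either way round below 0.12 rad) or (z of bushing3_mid in the frame of knuckle2_mid between 0.013 and 0.0177 m and x of bushing3_mid in the frame of knuckle2_mid between -0.003 and 0.003 m and y of bushing3_mid in the frame of knuckle2_mid between -0.003 and 0.003 m and angle between the z axis of bushing3_mid and the z axis of knuckle2_mid, either way round below 0.12 rad)) and ((z of bushing1_mid in the frame of knuckle3_mid between 0.013 and 0.0177 m and x of bushing1_mid in the frame of knuckle3_mid between -0.003 and 0.003 m and y of bushing1_mid in the frame of knuckle3_mid between -0.003 and 0.003 m and angle between the z axis of bushing1_mid and the z axis of knuckle3_mid, either way round below 0.12 rad) or (z of bushing2_mid in the frame of knuckle3_mid between 0.013 and 0.0177 m and x of bushing2_mid in the frame of knuckle3_mid between -0.003 and 0.003 m and y of bushing2_mid in the frame of knuckle3_mid between -0.003 and 0.003 m and angle between the z axis of bushing2_mid and the z axis of knuckle3_mid, either way round below 0.12 rad) or (z of bushing3_mid in the frame of knuckle3_mid between 0.013 and 0.0177 m and x of bushing3_mid in the frame of knuckle3_mid between -0.003 and 0.003 m and y of bushing3_mid in the frame of knuckle3_mid between -0.003 and 0.003 m and angle between the z axis of bushing3_mid and the z axis of knuckle3_mid, either way round below 0.12 rad)) and x of knuckle1_mid in the frame of done_tray between -0.118 and 0.118 m and y of knuckle1_mid in the frame of done_tray between -0.058 and 0.058 m and z of each of knuckle1_mid, knuckle2_mid, knuckle3_mid in the frame of done_tray below 0.031 m and angle between each of knuckle1_mid, knuckle2_mid, knuckle3_mid's own z axis and vertical below 0.15 rad and linear speed of each of knuckle1, knuckle2, knuckle3 below 0.03 m/s and x of knuckle2_mid in the frame of done_tray between -0.118 and 0.118 m and y of knuckle2_mid in the frame of done_tray between -0.058 and 0.058 m and x of knuckle3_mid in the frame of done_tray between -0.118 and 0.118 m and y of knuckle3_mid in the frame of done_tray between -0.058 and 0.058 m and value of joint press_arm above 1.8 rad and velocity of joint press_arm between -0.1 and 0.1 rad/s); the robot touches nothing.
It fails at once if The press arm falls or is slammed down (faster than 5 rad/s) (velocity of joint press_arm below -5 rad/s).
It fails at once if A bystander is shifted by more than 40 mm (distance of any of padlock, loose_shackle, hinge_leaf, hammer from where it was at the start of the episode above 0.04 m).
Of knuckle1, knuckle2, knuckle3 only 2 to 3 are there at a start; the rules pass over those that are not, and their reading is None.
At some moment in a run one of parts_tray, done_tray may be knocked a few centimetres aside while the robot is not near it.
It also fails if it takes over 210 s, if anything falls off the work surface, if the arm or the gripper's body presses on something with over 40 N, if the wrist force passes 120 N, or if a joint passes its speed limit or range.

## Working session

There is one attempt and no reset: what is moved stays moved. The work goes in short steps, Python scripts to look and compute and a shell command to move; the robot and the scene stay as the last step left them, time stands still between calls to the robot, and variables do not carry over. Pictures are saved under pics/ and viewed, about 12 in all and at most 16, crops included, and the job is handed in when it is done.

```bash
mkdir -p pics; cat > h.py <<'E'
import numpy as np, cv2
from cell import status, viewer, robot
from scipy.spatial.transform import Rotation as R
def cam(n, save=None):
    c=viewer.read_camera(n)
    if save: cv2.imwrite('pics/'+save+'.png', c['image'][:,:,::-1])
    return c
def world(c):
    v,u=np.mgrid[0:480,0:640]; d=c['range_z']
    X=(u-c['cx'])/c['fx']*d; Y=(v-c['cy'])/c['fy']*d
    P=np.stack([X,-Y,-d,np.ones_like(d)],-1)@np.linalg.inv(c['camera_from_world']).T
    return P[...,:3]
def pix(c,p):
    q=c['camera_from_world']@np.r_[p,1]
    return c['cx']+c['fx']*q[0]/-q[2], c['cy']+c['fy']*-q[1]/-q[2]
def tool():
    s=status.observe(); return np.array(s['tool_pos']), R.from_euler('xyz',s['tool_rot']), s
E
python3 - <<'E'
from h import *
for n in('top','side'):
    c=cam(n,n+'1'); print(n,c['fx'],c['cx'],c['cy'],np.linalg.inv(c['camera_from_world']).round(3).tolist())
    np.savez(n+'1.npz',**c)
p,r,s=tool(); print(s,r.as_matrix().round(3),robot.pinch_z)
E
```

```text
top 550.6249932456782 324.4222332826132 244.51726712259327 [[0.017, 0.999, -0.049, 0.508], [-1.0, 0.017, -0.006, -0.006], [-0.005, 0.049, 0.999, 1.282], [0.0, 0.0, 0.0, 1.0]]
side 611.7869106561797 312.97390446095704 244.9098412251726 [[-0.947, 0.228, -0.225, 0.305], [-0.321, -0.689, 0.65, 0.774], [-0.007, 0.688, 0.726, 0.937], [0.0, 0.0, 0.0, 1.0]]
{'time': 0.1, 'qpos': array([-1.42902848e+00,  3.42650472e-01,  1.52488454e+00, -1.18875308e-05,
        1.27540438e+00, -1.46004467e-01]), 'qvel': array([-0.00047756, -0.0003528 , -0.00269921,  0.00086343,  0.00191128,
        0.00068183]), 'joint_efforts': array([ 8.19493707e-04, -4.32004774e+01, -2.44694763e+01,  7.18625123e-02,
        5.25937497e-02, -3.10241808e-05]), 'tool_pos': array([ 0.14896973, -0.50305834,  0.2261287 ]), 'tool_rot': array([-1.57213038e+00,  1.84683912e-04, -2.85381699e+00]), 'contact_force': array([-0.04064006,  0.4044282 , -0.81058459]), 'torque': array([ 0.01596769,  0.03126936, -0.03616418]), 'opening': 0.09172189544508134} [[-0.959 -0.     0.284]
 [-0.284  0.001 -0.959]
 [-0.    -1.    -0.001]] 0.0188
```

View pics/top1.png

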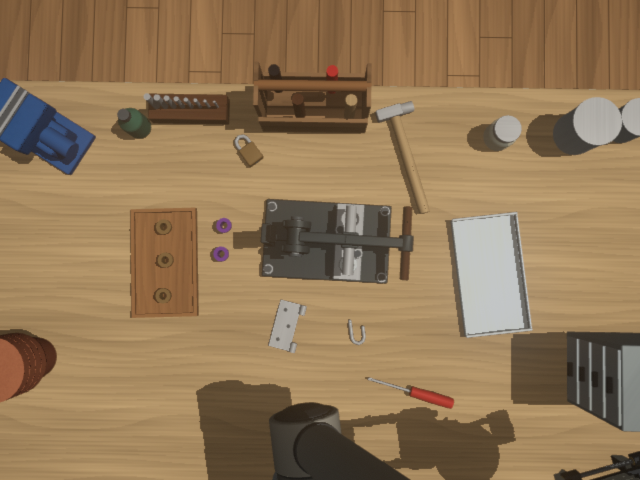

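View pics/side1.png

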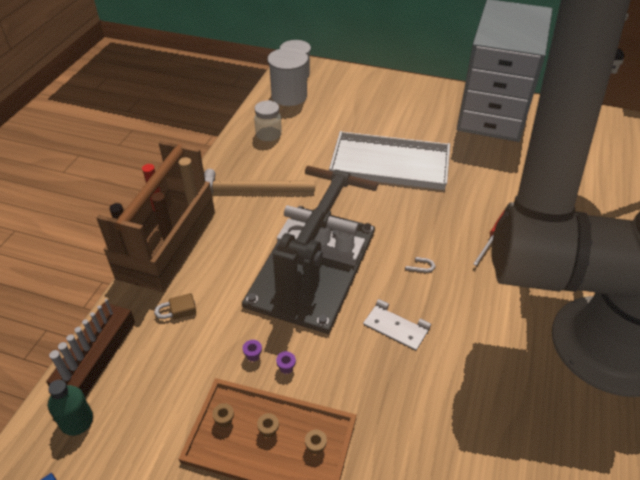

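```bash
python3 - <<'E'
from h import *
c=dict(np.load('top1.npz')); W=world(c)
def at(u,v,k=1): return np.nanmedian(W[v-k:v+k+1,u-k:u+k+1].reshape(-1,3),0).round(4).tolist()
for n,u,v in [('scr',271,207),('scr',386,211),('scr',379,279),('scr',268,269),('handle+',407,212),('handle-',405,275),('hub',407,243),('beam',330,239),('pivot',297,235),('pbar1',350,210),('pbar2',348,270),('tray',165,225),('b',163,227),('b',165,260),('b',163,296),('done',490,275),('nest',340,262),('purple',223,226)]: print(n,u,v,at(u,v))
# trays corners
for n,(u0,u1,v0,v1),f in [('parts',(120,210,195,330),lambda z:(z>.004)&(z<.025)),('done',(440,540,200,345),lambda z:(z>.0155)&(z<.03)),('bed',(240,400,190,290),lambda z:(z>.013)&(z<.024))]:
    M=W[v0:v1,u0:u1]; m=f(M[...,2]); 
    P=M[m][:,:2].astype(np.float32); print(n,len(P),cv2.minAreaRect(P))
# bushings flange tops
M=W[195:330,120:210]; m=((M[...,2]>.032)&(M[...,2]<.045)).astype(np.uint8)
k,l,st,ce=cv2.connectedComponentsWithStats(m)
for i in range(1,k):
    if st[i,4]>15: 
        P=M[l==i]; print('bush',st[i,4],P.mean(0).round(4),((P.min(0)+P.max(0))/2).round(4),np.ptp(P,axis=0).round(3))
M=W[190:290,320:400]; 
cv2.imwrite('pics/crop1.png',cv2.resize(c['image'][195:290,255:420,::-1],None,fx=4.5,fy=4.5,interpolation=cv2.INTER_CUBIC))
d=dict(np.load('side1.npz'));cv2.imwrite('pics/crop2.png',cv2.resize(d['image'][150:340,230:390,::-1],None,fx=3.1,fy=3.1,interpolation=cv2.INTER_CUBIC))
E
```

```text
scr 271 207 [0.6529, 0.1248, 0.0306]
scr 386 211 [0.6488, -0.1379, 0.0262]
scr 379 279 [0.4929, -0.1244, 0.0233]
scr 268 269 [0.5115, 0.1287, 0.0287]
handle+ 407 212 [0.6374, -0.1736, 0.1141]
handle- 405 275 [0.5034, -0.1707, 0.1138]
hub 407 243 [0.5712, -0.1736, 0.1186]
beam 330 239 [0.5762, -0.0107, 0.13]
pivot 297 235 [0.5836, 0.0586, 0.13]
pbar1 350 210 [0.6408, -0.0528, 0.1017]
pbar2 348 270 [0.512, -0.0503, 0.1018]
tray 165 225 [0.6095, 0.3724, 0.0093]
b 163 227 [0.6047, 0.3758, 0.0121]
b 165 260 [0.5283, 0.3694, 0.0104]
b 163 296 [0.4453, 0.3716, 0.0092]
done 490 275 [0.5063, -0.3832, 0.0026]
nest 340 262 [0.5294, -0.0337, 0.0721]
purple 223 226 [0.6102, 0.2396, 0.0029]
parts 7205 ((0.5247894525527954, 0.37252673506736755), (0.3133566677570343, 0.20847712457180023), 1.658498764038086)
done 772 ((0.5087282061576843, -0.38098427653312683), (0.2730885446071625, 0.15284642577171326), 7.220155239105225)
bed 5620 ((0.5792708992958069, -0.00279216468334198), (0.29001733660697937, 0.18002450466156006), 87.61053466796875)
bush 148 [0.6042 0.3671 0.0384] [0.6049 0.3675 0.0384] [0.032 0.035 0.012]
bush 143 [0.5285 0.3608 0.0388] [0.5279 0.361  0.0384] [0.032 0.035 0.012]
bush 149 [0.4482 0.3635 0.0386] [0.4488 0.3634 0.0383] [0.032 0.033 0.011]
```

View pics/crop2.png

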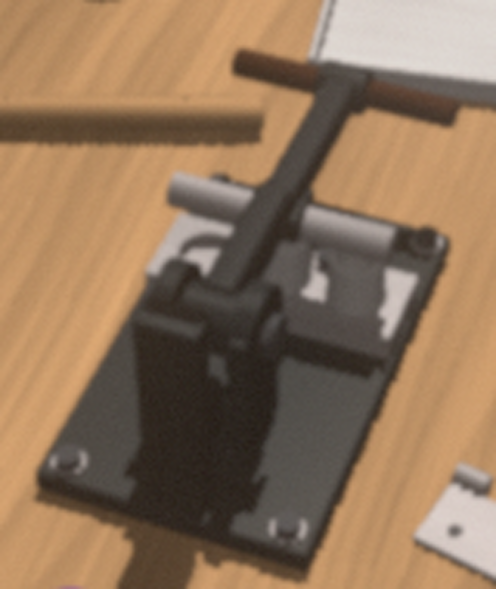

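```bash
cat >> h.py <<'E'
PX=np.array([-0.042,-0.9991,0]); Z=np.array([0,0,1.]); PY=np.cross(Z,PX)  # press axes
HUB0=np.array([0.5712,-0.1736,0.1035])
PIV=np.r_[(HUB0-PX*0.235)[:2],0.110]
def arm(th,off=0,tilt=0):   # TCP pose gripping handle: off along press y (m), tool-down tilt about tool x
    h=PIV+0.235*(np.cos(th)*PX+np.sin(th)*Z)+off*PY
    r=down(tilt=tilt); return h+r.as_matrix()[:,1]*robot.pinch_z, r
def down(zx=PX,tilt=0):
    z=zx/np.linalg.norm(zx); y=-Z; M=np.c_[np.cross(y,z),y,z]
    return R.from_matrix(M)*R.from_rotvec([tilt,0,0])
def rel(p,r,frm=None):
    p0,r0=frm if frm else tool()[:2]
    return np.r_[r0.inv().apply(np.asarray(p)-p0)*100,(r0.inv()*r).as_rotvec()].round(2).tolist()
E
python3 - <<'E'
from h import *
print(PIV,PY)
p,r=arm(-.03,-.055,-.4); print(p)
up=p-r.as_matrix()[:,1]*.09
print('above',rel(up,r)); print('in',rel(p,r,(up,r)))
for t in np.arange(-.03,1.0,.1): q,s=arm(t,-.055,-.4+t+.03); print(round(t,2),rel(q,s,(p,r)))
E
```

```text
[0.58107   0.0611885 0.11     ] [ 0.9991 -0.042   0.    ]
[ 0.51656143 -0.16386975  0.08563511]
above [-43.74, 5.79, -18.77, -0.39, 0.33, 0.07]
in [0.0, 9.0, 0.0, 0.0, 0.0, 0.0]
-0.03 [0.0, 0.0, 0.0, 0.0, 0.0, 0.0]
0.07 [0.0, -2.15, -0.77, 0.1, 0.0, 0.0]
0.17 [0.0, -4.22, -1.75, 0.2, 0.0, -0.0]
0.27 [0.0, -6.18, -2.93, 0.3, 0.0, -0.0]
0.37 [0.0, -8.01, -4.31, 0.4, 0.0, -0.0]
0.47 [0.0, -9.69, -5.85, 0.5, 0.0, 0.0]
0.57 [0.0, -11.22, -7.56, 0.6, 0.0, -0.0]
0.67 [0.0, -12.56, -9.42, 0.7, 0.0, -0.0]
0.77 [0.0, -13.71, -11.39, 0.8, 0.0, -0.0]
0.87 [0.0, -14.66, -13.47, 0.9, 0.0, -0.0]
0.97 [0.0, -15.39, -15.64, 1.0, 0.0, -0.0]
```

```bash
python3 -m pendant '[[[-22,0,-9,-0.2,0.16,0,6],[-22,0,-9,-0.2,0.16,0,6],[-22,0,-9,-0.2,0.16,0,6],[-22,0,-9,-0.2,0.16,0,6],[-22,0,-9,-0.2,0.16,0,6],[-43.7,5.8,-18.8,-0.39,0.33,0.07,6],[-43.7,5.8,-18.8,-0.39,0.33,0.07,6],[-43.7,5.8,-18.8,-0.39,0.33,0.07,6],[-43.7,5.8,-18.8,-0.39,0.33,0.07,6],[-43.7,5.8,-18.8,-0.39,0.33,0.07,6],[-43.7,5.8,-18.8,-0.39,0.33,0.07,6],[-43.7,5.8,-18.8,-0.39,0.33,0.07,6],[-43.7,5.8,-18.8,-0.39,0.33,0.07,6],[-43.7,5.8,-18.8,-0.39,0.33,0.07,6]]]' 12
python3 - <<'E'
from h import *
p,r=arm(-.03,-.055,-.4);print(rel(p,r)); print(tool()[2]['qpos'])
E
```

```text
time: 1.5
tool_pos: [0.5142, -0.2003, 0.169]
tool_rot: [-1.965, 0.004, 3.092]
contact_force: [-0.1, 0.3, -0.3]
opening: 0.06
[-0.03, 9.1, -0.17, -0.01, -0.0, -0.01]
[-0.69363005  0.55035403  1.42331558  0.31810049  1.41729553  0.8367029 ]
```

```bash
python3 -m pendant '[[[0,4,0,0,0,0,6],[0,8,-0.2,0,0,0,6],[0,9.1,-0.2,0,0,0,6],[0,9.1,-0.2,0,0,0,6],[0,9.1,-0.2,0,0,0,1.5],[0,9.1,-0.2,0,0,0,1.5],[0,9.1,-0.2,0,0,0,1.5],[0,9.1,-0.2,0,0,0,1.5],[0,9.1,-0.2,0,0,0,1.5],[0,9.1,-0.2,0,0,0,1.5]]]' 15
python3 - <<'E'
from h import *
cam('side','s2')
E
```

```text
time: 2.5
tool_pos: [0.5169, -0.1642, 0.0852]
tool_rot: [-1.961, 0.005, 3.094]
contact_force: [0.0, -7.5, -1.8]
opening: 0.0193
```

View pics/s2.png

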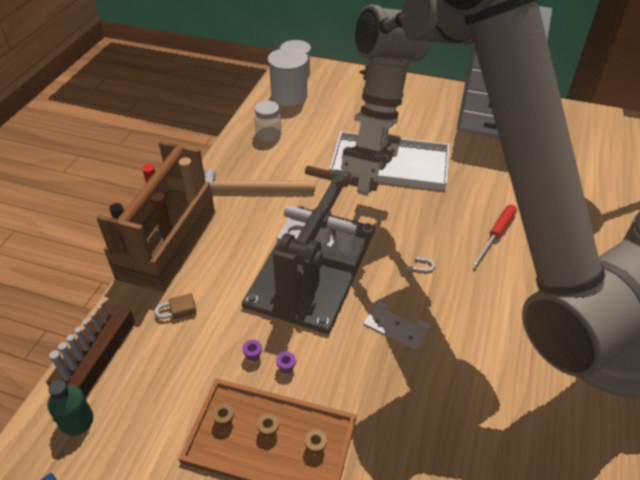

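```bash
python3 -m pendant '[[[0,-1.05,-0.35,0.05,0,0,1.5],[0,-2.15,-0.77,0.1,0,0,1.5],[0,-3.2,-1.25,0.15,0,0,1.5],[0,-4.22,-1.75,0.2,0,0,1.5],[0,-5.2,-2.33,0.25,0,0,1.5],[0,-6.18,-2.93,0.3,0,0,1.5],[0,-7.1,-3.6,0.35,0,0,1.5],[0,-8.01,-4.31,0.4,0,0,1.5],[0,-8.87,-5.06,0.45,0,0,1.5],[0,-9.69,-5.85,0.5,0,0,1.5],[0,-10.47,-6.7,0.55,0,0,1.5],[0,-11.22,-7.56,0.6,0,0,1.5],[0,-11.9,-8.47,0.65,0,0,1.5],[0,-12.56,-9.42,0.7,0,0,1.5],[0,-13.15,-10.4,0.75,0,0,1.5],[0,-13.71,-11.39,0.8,0,0,1.5],[0,-14.2,-12.4,0.85,0,0,1.5],[0,-14.66,-13.47,0.9,0,0,1.5],[0,-14.66,-13.47,0.9,0,0,1.5]]]'
python3 - <<'E'
from h import *
q0=arm(.87,-.055,.5);p,r,_=tool(); print(p-q0[0],rel(*q0))
for t in np.arange(.87,2.0,.1): print(round(t,2),rel(*arm(t,-.055,min(t-.4+.03,.9)),q0))
E
```

```text
time: 4.45
tool_pos: [0.5197, -0.0951, 0.2749]
tool_rot: [-1.059, 0.006, 3.096]
contact_force: [-0.6, -9.4, 4.8]
opening: 0.0196
[0.0003068  0.00178929 0.00178815] [0.02, 0.24, 0.07, -0.01, -0.01, -0.0]
0.87 [0.0, 0.0, 0.0, 0.0, 0.0, 0.0]
0.97 [-0.0, -2.15, -0.77, 0.1, -0.0, 0.0]
1.07 [-0.0, -4.22, -1.75, 0.2, 0.0, 0.0]
1.17 [0.0, -6.18, -2.93, 0.3, -0.0, 0.0]
1.27 [0.0, -8.01, -4.31, 0.4, 0.0, 0.0]
1.37 [-0.0, -9.61, -6.02, 0.4, 0.0, 0.0]
1.47 [-0.0, -11.04, -7.89, 0.4, 0.0, 0.0]
1.57 [-0.0, -12.26, -9.89, 0.4, 0.0, 0.0]
1.67 [-0.0, -13.29, -12.01, 0.4, 0.0, 0.0]
1.77 [0.0, -14.1, -14.21, 0.4, 0.0, 0.0]
1.87 [-0.0, -14.68, -16.49, 0.4, 0.0, 0.0]
1.97 [-0.0, -15.03, -18.81, 0.4, 0.0, 0.0]
```

```bash
python3 -m pendant '[[[0,-1.05,-0.35,0.05,0,0,1.5],[0,-2.15,-0.77,0.1,0,0,1.5],[0,-3.2,-1.25,0.15,0,0,1.5],[0,-4.22,-1.75,0.2,0,0,1.5],[0,-5.2,-2.33,0.25,0,0,1.5],[0,-6.18,-2.93,0.3,0,0,1.5],[0,-7.1,-3.6,0.35,0,0,1.5],[0,-8.01,-4.31,0.4,0,0,1.5],[0,-8.01,-4.31,0.4,0,0,2.6],[0,-8.01,-4.31,0.4,0,0,2.6],[0,-8.8,-5.15,0.4,0,0,2.6],[0,-9.61,-6.02,0.4,0,0,2.6],[0,-10.3,-6.95,0.4,0,0,2.6],[0,-11.04,-7.89,0.4,0,0,2.6],[0,-11.65,-8.9,0.4,0,0,2.6],[0,-12.26,-9.89,0.4,0,0,2.6],[0,-12.26,-9.89,0.4,0,0,2.6]]]'
python3 - <<'E'
from h import *
q0=arm(1.57,-.055,.9);p,r,s=tool(); print(rel(*q0),s['qpos'])
for t in np.arange(1.57,2.0,.1): print(round(t,2),rel(*arm(t,-.055,.9),q0))
E
```

```text
time: 6.15
tool_pos: [0.5262, 0.0535, 0.332]
tool_rot: [-0.667, 0.005, 3.096]
contact_force: [0.1, 0.2, -0.6]
opening: 0.0262
[0.04, 0.3, 0.4, -0.0, -0.01, -0.0] [ 0.39009699  0.52302104  1.28022195 -0.81145247  1.74914541  2.03237325]
1.57 [0.0, 0.0, 0.0, 0.0, 0.0, 0.0]
1.67 [0.0, -1.77, -1.55, 0.0, 0.0, 0.0]
1.77 [-0.0, -3.37, -3.27, 0.0, 0.0, 0.0]
1.87 [0.0, -4.79, -5.14, 0.0, 0.0, 0.0]
1.97 [0.0, -6.02, -7.14, 0.0, 0.0, 0.0]
```

```bash
python3 -m pendant '[[[0,-0.9,-0.75,0,0,0,2.6],[0,-1.77,-1.55,0,0,0,2.6],[0,-2.6,-2.4,0,0,0,2.6],[0,-3.37,-3.27,0,0,0,2.6],[0,-4.1,-4.2,0,0,0,2.6],[0,-4.79,-5.14,0,0,0,2.6],[0,-5.4,-6.1,0,0,0,2.6],[0,-5.9,-6.9,0,0,0,2.6],[0,-5.9,-6.9,0,0,0,6],[0,-5.9,-6.9,0,0,0,6],[0,-5.9,-6.9,0,0,0,6],[0,-9,-6.9,0,0,0,6],[0,-12,-6.9,0,0,0,6],[0,-16,-6.9,0,0,0,6],[0,-16,-6.9,0,0,0,6]]]'
python3 - <<'E'
from h import *
c=cam('top','t2'); d=cam('side','s3'); np.savez('top2.npz',**c)
a=c['image'][190:290,230:430]; b=d['image'][100:350,200:400]
cv2.imwrite('pics/m3.png',np.hstack([cv2.resize(b,(380,475),interpolation=2),cv2.copyMakeBorder(cv2.resize(a,(400,200),interpolation=2),0,275,0,0,0)])[:,:,::-1])
W=world(c); print('handle?',[ (z.round(4)) for z in [np.median(W[200:290,200:320][(W[200:290,200:320,2]>.3)],0)]])
# knuckles
M=W[190:290,320:400]; m=((M[...,2]>.066)&(M[...,2]<.082)).astype(np.uint8)
k,l,st,ce=cv2.connectedComponentsWithStats(m)
for i in range(1,k):
    if st[i,4]>30:
        P=M[l==i]; print('kn',st[i],P.mean(0).round(4),((P.min(0)+P.max(0))/2).round(4),np.ptp(P,axis=0).round(3)); 
m2=((M[...,2]>.031)&(M[...,2]<.046)); P=M[m2][:,:2].astype(np.float32); print('block',cv2.minAreaRect(P),np.median(M[m2][:,2]))
E
```

```text
time: 7.65
tool_pos: [0.5339, 0.2221, 0.3794]
tool_rot: [-0.669, 0.01, 3.096]
contact_force: [-0.2, 0.5, -0.5]
opening: 0.06
handle? [array([0.576 , 0.157 , 0.3335])]
kn [ 21  42  17  18 129] [ 0.577  -0.0527  0.0747] [ 0.5768 -0.0526  0.0742] [0.037 0.035 0.012]
kn [ 20  66  17  17 127] [ 0.5249 -0.0508  0.0748] [ 0.5253 -0.0512  0.0733] [0.035 0.035 0.014]
block ((0.5759868621826172, -0.07850201427936554), (0.11572897434234619, 0.17042143642902374), 87.1784439086914) 0.038653940639718165
```

View pics/m3.png

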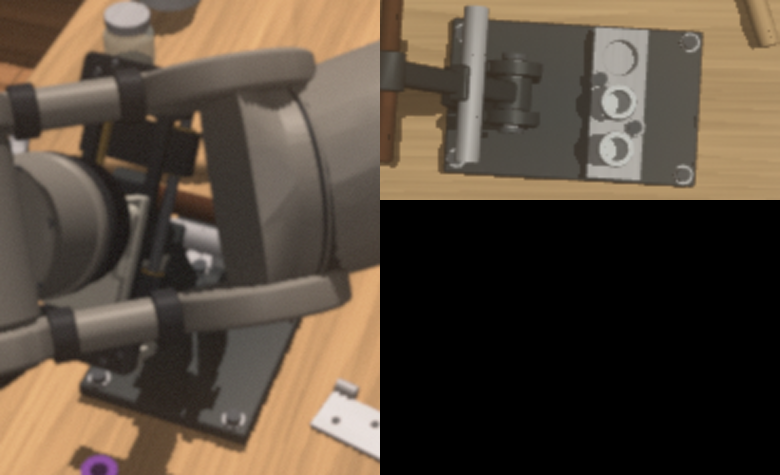

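```bash
python3 - <<'E'
from h import *
t=down(); b=np.array([0.528,0.361,0])
p1=b+[0,0,.35]; p2=b+[0,0,.09]; p3=b+[0,0,.0315]
q=tool(); print(rel(p1,t)); print(rel(p2,t)); print(rel(p3,t)); print(rel((p1+p2)/2,t))
E
```

```text
[1.26, -9.46, -10.78, -0.91, -0.01, -0.0]
[1.39, 6.6, -31.23, -0.91, -0.01, -0.0]
[1.42, 10.21, -35.83, -0.91, -0.01, -0.0]
[1.32, -1.43, -21.0, -0.91, -0.01, -0.0]
```

```bash
python3 -m pendant '[[[0.5,-5,-5,-0.2,0,0,6],[1.3,-9.5,-10.8,-0.91,0,0,6],[1.3,-9.5,-10.8,-0.91,0,0,5],[1.3,-9.5,-10.8,-0.91,0,0,5],[1.3,-9.5,-10.8,-0.91,0,0,5],[1.3,-9.5,-10.8,-0.91,0,0,5],[1.3,-9.5,-10.8,-0.91,0,0,5],[1.4,6.6,-31.2,-0.91,0,0,5],[1.4,6.6,-31.2,-0.91,0,0,5],[1.4,6.6,-31.2,-0.91,0,0,5],[1.4,6.6,-31.2,-0.91,0,0,5],[1.4,6.6,-31.2,-0.91,0,0,5],[1.4,6.6,-31.2,-0.91,0,0,5],[1.4,6.6,-31.2,-0.91,0,0,5],[1.4,6.6,-31.2,-0.91,0,0,5],[1.4,6.6,-31.2,-0.91,0,0,5]]]' 3
python3 - <<'E'
from h import *
t=down(); b=np.array([0.528,0.361,0])
print(rel(b+[0,0,.0315],t))
c=cam('side','s4'); d=c['image'][300:480,150:400]; cv2.imwrite('pics/c4.png',cv2.resize(d,None,fx=3,fy=3,interpolation=2)[:,:,::-1])
for z in [.03]: print(pix(c,b+[0,0,.023]))
# bushing estimates from side image too
W=world(c);M=W[370:470,190:350]; m=((M[...,2]>.030)&(M[...,2]<.048)).astype(np.uint8)
k,l,st,ce=cv2.connectedComponentsWithStats(m)
for i in range(1,k):
    if st[i,4]>15: P=M[l==i]; print(st[i],P.mean(0).round(4),((P.min(0)+P.max(0))/2).round(4),np.ptp(P,axis=0).round(3))
t2=cam('top'); W=world(t2); M=W[195:330,120:210]; m=((M[...,2]>.032)&(M[...,2]<.045)).astype(np.uint8)
k,l,st,ce=cv2.connectedComponentsWithStats(m)
for i in range(1,k):
    if st[i,4]>15: P=M[l==i]; print(st[i],P.mean(0).round(4),((P.min(0)+P.max(0))/2).round(4),np.ptp(P,axis=0).round(3))
E
```

```text
time: 9.35
tool_pos: [0.5292, 0.3616, 0.0932]
tool_rot: [-1.577, 0.009, 3.094]
contact_force: [-0.6, 0.4, 0.7]
opening: 0.0502
[0.17, 6.17, 0.1, 0.01, -0.01, -0.01]
(np.float64(267.61607199684016), np.float64(427.47328301849836))
[ 71  44  17  21 178] [0.5207 0.3647 0.0379] [0.523  0.3615 0.0366] [0.023 0.035 0.013]
[114  59  22  23 336] [0.4468 0.3641 0.0381] [0.4474 0.3629 0.0367] [0.034 0.035 0.013]
[ 36  24  16  15 147] [0.6043 0.3674 0.038 ] [0.6048 0.3676 0.038 ] [0.032 0.034 0.012]
[ 36  93  15  15 146] [0.4483 0.3636 0.0384] [0.4487 0.3637 0.0386] [0.032 0.033 0.012]
```

View pics/c4.png

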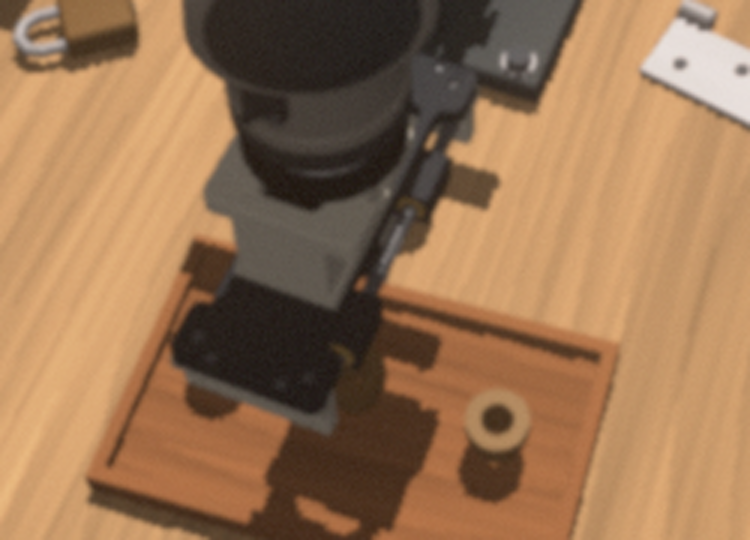

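```bash
python3 -m pendant '[[[0.2,3,0.1,0.01,-0.01,-0.01,5],[0.2,6.2,0.1,0.01,-0.01,-0.01,5],[0.2,6.2,0.1,0.01,-0.01,-0.01,5],[0.2,6.2,0.1,0.01,-0.01,-0.01,2.8],[0.2,6.2,0.1,0.01,-0.01,-0.01,2.8],[0.2,6.2,0.1,0.01,-0.01,-0.01,2.8],[0.2,6.2,0.1,0.01,-0.01,-0.01,2.8],[0.2,6.2,0.1,0.01,-0.01,-0.01,2.8],[0.2,6.2,0.1,0.01,-0.01,-0.01,2.8]]]' 15
python3 - <<'E'
from h import *
t=down(); p,r,s=tool(); print(p,s['contact_force'])
k=np.array([0.525,-0.051,0])
a=np.array([.528,.361,.20]); m=np.array([.45,.15,.25]);m2=np.array([.50,-.04,.22])
q0=(p,r)
for x in (a,m,m2,k+[0,0,.125],k+[0,0,.11],k+[0,0,.105]): print(rel(x,t,q0))
E
```

```text
time: 10.35
tool_pos: [0.527, 0.3607, 0.0303]
tool_rot: [-1.567, -0.002, 3.104]
contact_force: [-0.3, 0.2, 7.4]
opening: 0.0333
[0.52704187 0.36070387 0.03027974] [-0.29497846  0.17864621  7.3820098 ]
[-0.05, -16.97, 0.03, -0.0, 0.0, 0.0]
[6.97, -21.87, 21.43, -0.0, 0.0, 0.0]
[1.25, -18.82, 40.21, -0.0, 0.0, 0.0]
[-1.31, -9.32, 41.18, -0.0, 0.0, 0.0]
[-1.31, -7.82, 41.18, -0.0, 0.0, 0.0]
[-1.31, -7.32, 41.18, -0.0, 0.0, 0.0]
```

```bash
python3 -m pendant '[[[0,-5,0,0,0,0,2.8],[0,-10,0,0,0,0,2.8],[0,-15,0,0,0,0,2.8],[4,-20,4,0,0,0,2.8],[8,-22,8,0,0,0,2.8],[11,-22,12,0,0,0,2.8],[11,-22,16.5,0,0,0,2.8],[11,-22,21,0,0,0,2.8],[11,-22,25.5,0,0,0,2.8],[10,-21,30,0,0,0,2.8],[7,-20,34,0,0,0,2.8],[3,-18,38,0,0,0,2.8],[-0.5,-15,41.2,0,0,0,2.8],[-1.3,-12,41.2,0,0,0,2.8],[-1.3,-9.3,41.2,0,0,0,2.8],[-1.3,-9.3,41.2,0,0,0,2.8],[-1.3,-9.3,41.2,0,0,0,2.8],[-1.3,-9.3,41.2,0,0,0,2.8]]]'
python3 - <<'E'
from h import *
c=cam('side','s5'); d=c['image'][170:300,230:400]; cv2.imwrite('pics/c5.png',cv2.resize(d,None,fx=4,fy=4,interpolation=2)[:,:,::-1])
t=down(); k=np.array([0.525,-0.051,0]); p,r,s=tool(); print(s['contact_force'])
for z in(.115,.105,.095,.085): print(rel(k+[0,0,z],t))
E
```

```text
time: 12.15
tool_pos: [0.5249, -0.0514, 0.1255]
tool_rot: [-1.564, -0.002, 3.105]
contact_force: [0.5, 0.1, -0.5]
opening: 0.0331
[ 0.52183294 -0.1447304  -0.46017799]
[-0.01, 1.06, -0.04, -0.01, 0.01, 0.0]
[-0.02, 2.06, -0.05, -0.01, 0.01, 0.0]
[-0.02, 3.06, -0.05, -0.01, 0.01, 0.0]
[-0.02, 4.06, -0.06, -0.01, 0.01, 0.0]
```

View pics/c5.png

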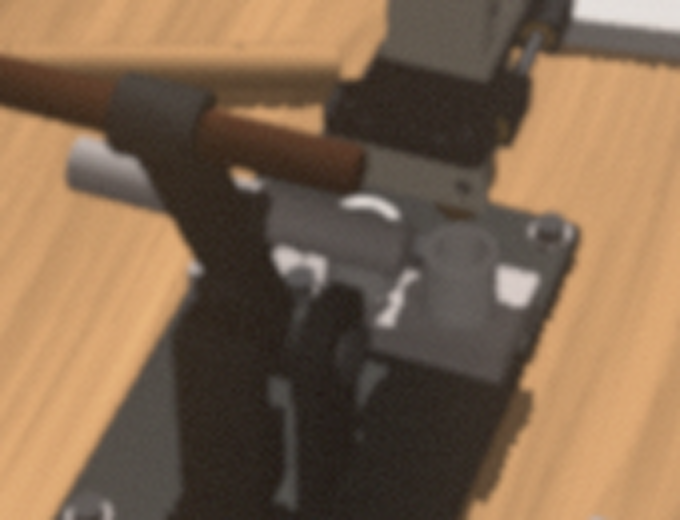

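```bash
python3 -m pendant '[[[0,1.5,0,-0.01,0.01,0,2.8],[0,2.6,0,-0.01,0.01,0,2.8],[0,2.9,0,-0.01,0.01,0,2.8],[0,3.1,0,-0.01,0.01,0,2.8],[0,3.3,0,-0.01,0.01,0,2.8],[0,3.3,0,-0.01,0.01,0,2.8]]]'
```

```text
time: 12.8
tool_pos: [0.5239, -0.0517, 0.0905]
tool_rot: [-1.575, -0.006, 3.094]
contact_force: [-0.7, 0.7, -0.7]
opening: 0.0332
```

```bash
python3 -m pendant '[[[0,0.2,0,0,0,0,2.8],[0,0.35,0,0,0,0,2.8],[0,0.35,0,0,0,0,2.8]]]'
python3 -m pendant '[[[0,0,0,0,0,0,5],[0,0,0,0,0,0,5],[0,0,0,0,0,0,5],[0,-4,0,0,0,0,5],[0,-8,0,0,0,0,5],[0,-11,0,0,0,0,5],[0,-11,0,0,0,0,5]]]'
python3 - <<'E'
from h import *
p,r,s=tool();q0=(p,r);t=down();b=np.array([.4483,.363,0])
for x in ([.40,.15,.25],b+[0,0,.2],b+[0,0,.08],b+[0,0,.0315]): print(rel(x,t,q0))
E
```

```text
time: 13.1
tool_pos: [0.5236, -0.0517, 0.0867]
tool_rot: [-1.575, -0.006, 3.094]
contact_force: [-0.0, -0.2, -1.3]
opening: 0.0334
time: 13.8
tool_pos: [0.5267, -0.0528, 0.2014]
tool_rot: [-1.573, 0.003, 3.094]
contact_force: [-0.3, 0.4, -0.2]
opening: 0.0498
[13.6, -4.85, -19.67, 0.0, -0.01, -0.0]
[9.8, 0.22, -41.16, 0.0, -0.01, -0.0]
[9.84, 12.22, -41.13, 0.0, -0.01, -0.0]
[9.85, 17.07, -41.12, 0.0, -0.01, -0.0]
```

```bash
python3 -m pendant '[[[4,-3,-1,0,0,0,5],[8,-5,-3,0,0,0,5],[12,-5,-7,0,0,0,5],[12,-5,-12,0,0,0,5],[12,-5,-16.5,0,0,0,5],[12,-5,-21,0,0,0,5],[12,-5,-26,0,0,0,5],[11.5,-4,-31,0,-0.01,0,5],[10.5,-2,-36,0,-0.01,0,5],[9.8,0.2,-41,0,-0.01,0,5],[9.8,5,-41.1,0,-0.01,0,5],[9.8,10,-41.1,0,-0.01,0,5],[9.8,12.2,-41.1,0,-0.01,0,5],[9.8,12.2,-41.1,0,-0.01,0,5],[9.8,12.2,-41.1,0,-0.01,0,5],[9.8,12.2,-41.1,0,-0.01,0,5]]]'
python3 - <<'E'
from h import *
t=down(); c=cam('top','t6'); cam('side','s6')
W=world(c)
for (a,b,e,f,lo,hi) in [(195,330,120,210,.032,.045),(190,290,320,400,.066,.1)]:
    M=W[a:b,e:f]; m=((M[...,2]>lo)&(M[...,2]<hi)).astype(np.uint8)
    k,l,st,ce=cv2.connectedComponentsWithStats(m)
    for i in range(1,k):
        if st[i,4]>15: P=M[l==i]; print(st[i],P.mean(0).round(4),((P.min(0)+P.max(0))/2).round(4),np.ptp(P,axis=0).round(3))
b=np.array([.4483,.363,0]); print(rel(b+[0,0,.0315],t))
cv2.imwrite('pics/c6.png',np.hstack([cv2.resize(c['image'][190:290,310:410],(400,400),interpolation=2),cv2.resize(c['image'][195:325,110:240],(400,400),interpolation=2)])[:,:,::-1])
E
```

```text
time: 15.4
tool_pos: [0.4464, 0.3641, 0.0791]
tool_rot: [-1.577, -0.003, 3.104]
contact_force: [0.5, 0.6, 0.3]
opening: 0.05
[ 36  24  16  15 148] [0.604  0.3669 0.0386] [0.6047 0.3675 0.0385] [0.032 0.034 0.012]
[ 21  42  17  18 129] [ 0.577  -0.0527  0.0742] [ 0.5769 -0.0527  0.0735] [0.038 0.035 0.012]
[ 20  66  17  17 191] [ 0.5247 -0.0501  0.0883] [ 0.5252 -0.0513  0.084 ] [0.035 0.035 0.029]
[-0.21, 4.77, 0.12, 0.01, 0.0, 0.0]
```

View pics/c6.png

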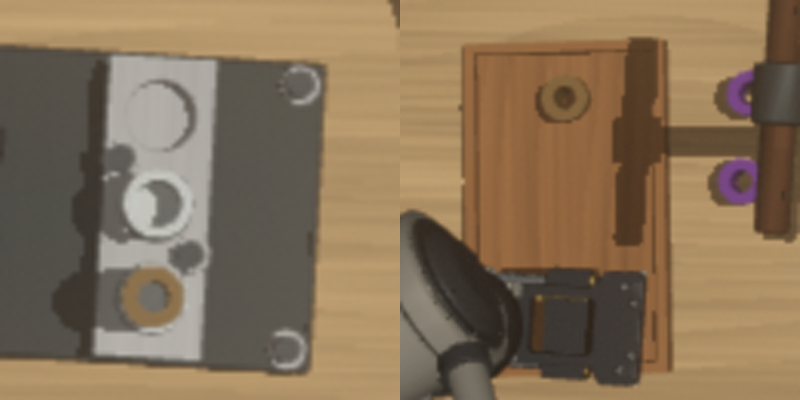

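```bash
python3 -m pendant '[[[-0.2,3,0.1,0.01,0,0,5],[-0.2,4.8,0.1,0.01,0,0,5],[-0.2,4.8,0.1,0.01,0,0,5],[-0.2,4.8,0.1,0.01,0,0,2.8],[-0.2,4.8,0.1,0.01,0,0,2.8],[-0.2,4.8,0.1,0.01,0,0,2.8],[-0.2,4.8,0.1,0.01,0,0,2.8],[-0.2,4.8,0.1,0.01,0,0,2.8]]]' 15
python3 - <<'E'
from h import *
t=down(); q0=tool()[:2]; k=np.array([.577,-.053,0])
for x in ([.448,.363,.22],[.41,.15,.25],k+[0,0,.22],k+[0,0,.125]): print(rel(x,t,q0))
E
```

```text
time: 16.3
tool_pos: [0.4478, 0.3631, 0.0306]
tool_rot: [-1.567, -0.003, 3.104]
contact_force: [-0.2, -0.9, 6.2]
opening: 0.0332
[0.05, -18.94, 0.09, -0.0, 0.0, 0.0]
[3.06, -21.84, 21.53, -0.0, 0.0, 0.0]
[-14.4, -18.82, 41.18, -0.0, 0.0, 0.0]
[-14.43, -9.32, 41.14, -0.0, 0.0, 0.0]
```

```bash
python3 -m pendant '[[[0,-5,0,0,0,0,2.8],[0,-10,0,0,0,0,2.8],[1,-15,2,0,0,0,2.8],[3,-19,6,0,0,0,2.8],[3.5,-22,10,0,0,0,2.8],[3.5,-22,15,0,0,0,2.8],[3.5,-22,20,0,0,0,2.8],[3.5,-22,25,0,0,0,2.8],[3.5,-22,30,0,0,0,2.8],[2,-21,34.5,0,0,0,2.8],[-1,-20,38.5,0,0,0,2.8],[-5,-18.8,41,0,0,0,2.8],[-10,-18.8,41.2,0,0,0,2.8],[-14.4,-17,41.2,0,0,0,2.8],[-14.4,-13,41.2,0,0,0,2.8],[-14.4,-9.3,41.2,0,0,0,2.8],[-14.4,-9.3,41.2,0,0,0,2.8],[-14.4,-9.3,41.2,0,0,0,2.8],[-14.4,-9.3,41.2,0,0,0,2.8]]]'
python3 - <<'E'
from h import *
t=down(); k=np.array([.577,-.053,0])
for z in (.1,.09,.0867): print(rel(k+[0,0,z],t))
E
```

```text
time: 18.2
tool_pos: [0.5773, -0.0542, 0.1262]
tool_rot: [-1.564, -0.002, 3.104]
contact_force: [0.2, -0.4, -0.7]
opening: 0.0333
[0.03, 2.62, -0.13, -0.01, 0.0, 0.0]
[0.03, 3.62, -0.14, -0.01, 0.0, 0.0]
[0.02, 3.95, -0.14, -0.01, 0.0, 0.0]
```

```bash
python3 -m pendant '[[[0,1.5,-0.1,-0.01,0,0,2.8],[0.1,2.6,-0.1,-0.01,0,0,2.8],[0.1,2.9,-0.1,-0.01,0,0,2.8],[0.1,3.2,-0.1,-0.01,0,0,2.8],[0.1,3.5,-0.1,-0.01,0,0,2.8],[0.1,3.5,-0.1,-0.01,0,0,2.8]]]'
```

```text
time: 18.8
tool_pos: [0.5749, -0.0531, 0.0888]
tool_rot: [-1.575, -0.006, 3.104]
contact_force: [0.4, -0.2, -0.6]
opening: 0.0331
```

```bash
python3 -m pendant '[[[0,0.2,0,0,0,0,2.8],[0,0.2,0,0,0,0,2.8]]]'
python3 -m pendant '[[[0,0,0,0,0,0,5],[0,0,0,0,0,0,5],[0,0,0,0,0,0,5],[0,-4,0,0,0,0,5],[0,-8,0,0,0,0,5],[3,-13,0,0,0,0,5],[8,-17,0,0,0,0,5],[13,-17,-3,0,0,0,5],[17.5,-17,-7,0,0,0,5],[17.5,-17,-12,0,0,0,5],[17.5,-17,-12,0,0,0,5]]]'
python3 - <<'E'
from h import *
c=cam('top','t7'); d=cam('side','s7'); W=world(c)
M=W[190:290,320:400]; m=((M[...,2]>.066)&(M[...,2]<.1)).astype(np.uint8)
k,l,st,ce=cv2.connectedComponentsWithStats(m)
for i in range(1,k):
    if st[i,4]>15: P=M[l==i]; Q=P[P[:,2]>.086]; print(st[i],Q.mean(0).round(4),len(Q),np.ptp(Q,axis=0).round(3))
H=W[190:290,150:330]; H=H[H[...,2]>.31]; print('hub',H.mean(0),len(H))
cv2.imwrite('pics/c7.png',np.hstack([cv2.resize(c['image'][190:290,310:410],(400,400),interpolation=2),cv2.resize(d['image'][150:290,220:360],(400,400),interpolation=2)])[:,:,::-1])
print(tool()[0])
E
```

```text
time: 19.0
tool_pos: [0.5748, -0.0531, 0.0865]
tool_rot: [-1.575, -0.006, 3.104]
contact_force: [0.2, -0.3, -0.7]
opening: 0.0329
time: 20.1
tool_pos: [0.4034, 0.0747, 0.259]
tool_rot: [-1.576, -0.005, 3.105]
contact_force: [0.2, -1.5, 0.2]
opening: 0.0501
[ 21  42  17  18 192] [ 0.5767 -0.052   0.0922] 144 [0.031 0.03  0.011]
[ 20  66  17  17 192] [ 0.5258 -0.0505  0.0927] 146 [0.033 0.03  0.012]
hub [0.57406166 0.14761007 0.39134109] 1186
[0.40413849 0.07482754 0.25883744]
```

View pics/c7.png

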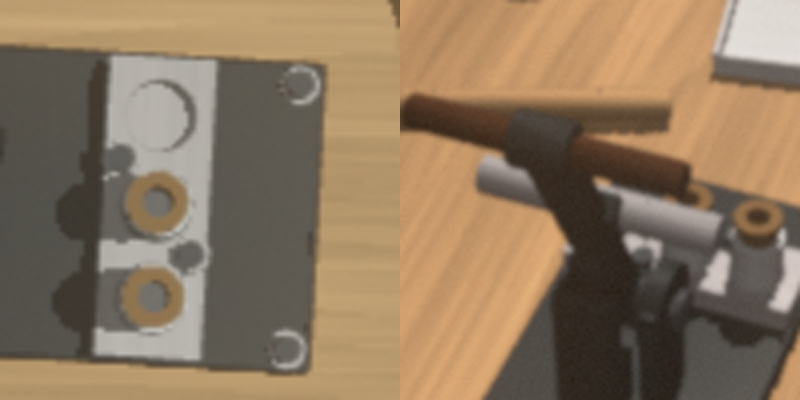

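```bash
python3 - <<'E'
from h import *
q0=tool()[:2]
e,r=arm(1.98,-.055,.9); pre=e-r.as_matrix()[:,1]*.10
print(e,pre); print('mid',rel([.41,.24,.42],r,q0)); print('pre',rel(pre,r,q0)); print('in',rel(e,r,q0), rel(e,r,(pre,r)))
E
```

```text
[0.52942804 0.14220233 0.31391165] [0.53271807 0.2204659  0.37607265]
mid [0.05, -16.03, -16.61, 0.91, 0.01, 0.0]
pre [-12.3, -11.71, -15.05, 0.91, 0.01, 0.0]
in [-12.27, -5.53, -7.18, 0.91, 0.01, 0.0] [0.0, 10.0, 0.0, 0.0, 0.0, 0.0]
```

```bash
python3 -m pendant '[[[0,-5,-5,0.1,0.01,0,6],[0,-10,-10,0.25,0.01,0,6],[0,-14,-14,0.4,0.01,0,6],[0,-16,-16.6,0.55,0.01,0,6],[0,-16,-16.6,0.7,0.01,0,6],[0,-16,-16.6,0.85,0.01,0,6],[0,-16,-16.6,0.91,0.01,0,6],[0,-16,-16.6,0.91,0.01,0,6],[-4,-15,-16,0.91,0.01,0,6],[-8,-13,-15.5,0.91,0.01,0,6],[-12.3,-11.7,-15.05,0.91,0.01,0,6],[-12.3,-11.7,-15.05,0.91,0.01,0,6],[-12.3,-11.7,-15.05,0.91,0.01,0,6]]]'
python3 - <<'E'
from h import *
e,r=arm(1.98,-.055,.9); print(rel(e,r))
q0=(e,r)
for t in np.arange(1.98,1.2,-.1): print(round(t,2),rel(*arm(t,-.055,.9),q0))
E
```

```text
time: 21.5
tool_pos: [0.5355, 0.2162, 0.3748]
tool_rot: [-0.666, -0.002, 3.092]
contact_force: [-0.8, 0.5, -0.5]
opening: 0.0598
[0.23, 9.6, -0.2, -0.0, -0.0, 0.01]
1.98 [0.0, 0.0, 0.0, 0.0, 0.0, 0.0]
1.88 [0.0, 1.21, 2.01, 0.0, 0.0, 0.0]
1.78 [0.0, 2.61, 3.9, 0.0, 0.0, 0.0]
1.68 [0.0, 4.2, 5.63, 0.0, 0.0, 0.0]
1.58 [0.0, 5.95, 7.2, 0.0, 0.0, 0.0]
1.48 [0.0, 7.85, 8.58, 0.0, 0.0, 0.0]
1.38 [0.0, 9.87, 9.77, 0.0, 0.0, 0.0]
1.28 [-0.0, 12.01, 10.75, 0.0, 0.0, 0.0]
```

```bash
python3 -m pendant '[[[0.2,5,-0.2,0,0,0,6],[0.2,9.6,-0.2,0,0,0,6],[0.2,9.6,-0.2,0,0,0,6],[0.2,9.6,-0.2,0,0,0,2.5],[0.2,9.6,-0.2,0,0,0,2.5],[0.2,9.6,-0.2,0,0,0,2.5],[0.2,9.6,-0.2,0,0,0,2.5]]]' 15
python3 - <<'E'
from h import *
e,r=arm(1.98,-.055,.9); print(rel(e,r))
E
```

```text
time: 22.2
tool_pos: [0.5295, 0.1448, 0.3151]
tool_rot: [-0.667, 0.0, 3.097]
contact_force: [0.6, -0.9, -0.2]
opening: 0.0322
[-0.01, 0.28, 0.06, -0.0, -0.0, 0.0]
```

```bash
python3 -m pendant '[[[0,0.6,1.0,0,0,0,2.5],[0,1.21,2.0,0,0,0,2.5],[0,1.9,3,0,0,0,2.5],[0,2.61,3.9,0,0,0,2.5],[0,3.4,4.8,0,0,0,2.5],[0,4.2,5.63,0,0,0,2.5],[0,5.05,6.45,0,0,0,2.5],[0,5.95,7.2,0,0,0,2.5],[0,6.9,7.9,0,0,0,2.5],[0,7.85,8.6,0,0,0,2.5],[0,8.85,9.2,0,0,0,2.5],[0,9.87,9.77,0,0,0,2.5],[0,10.9,10.3,0,0,0,2.5],[0,12,10.75,0,0,0,2.5],[0,12,10.75,0,0,0,2.5],[0,12,10.75,0,0,0,1.5],[0,12,10.75,0,0,0,1.5],[0,12,10.75,0,0,0,1.5],[0,12,10.75,0,0,0,1.5]]]'
python3 - <<'E'
from h import *
q0=arm(1.28,-.055,.9); print(rel(*q0)); print(tool()[2]['qpos'])
for t in np.arange(1.28,.25,-.1): print(round(t,2),rel(*arm(t,-.055,t-.38),q0))
c=cam('side','s8')
E
```

```text
time: 24.1
tool_pos: [0.5215, -0.0182, 0.3274]
tool_rot: [-0.661, 0.001, 3.094]
contact_force: [-2.0, -5.8, 10.1]
opening: 0.0193
[-0.12, 0.26, -0.3, -0.01, -0.0, 0.0]
[ 0.27963815  0.46361721  1.3969871  -0.84718924  1.63838354  2.00009523]
1.28 [0.0, 0.0, 0.0, 0.0, 0.0, 0.0]
1.18 [0.0, 2.21, 0.57, -0.1, -0.0, 0.0]
1.08 [-0.0, 4.47, 0.92, -0.2, -0.0, 0.0]
0.98 [-0.0, 6.75, 1.05, -0.3, -0.0, -0.0]
0.88 [-0.0, 9.04, 0.94, -0.4, -0.0, 0.0]
0.78 [0.0, 11.3, 0.61, -0.5, -0.0, 0.0]
0.68 [-0.0, 13.52, 0.05, -0.6, -0.0, 0.0]
0.58 [-0.0, 15.67, -0.73, -0.7, -0.0, 0.0]
0.48 [0.0, 17.73, -1.71, -0.8, -0.0, 0.0]
0.38 [0.0, 19.68, -2.9, -0.9, -0.0, 0.0]
0.28 [-0.0, 21.51, -4.28, -1.0, -0.0, 0.0]
```

View pics/s8.png

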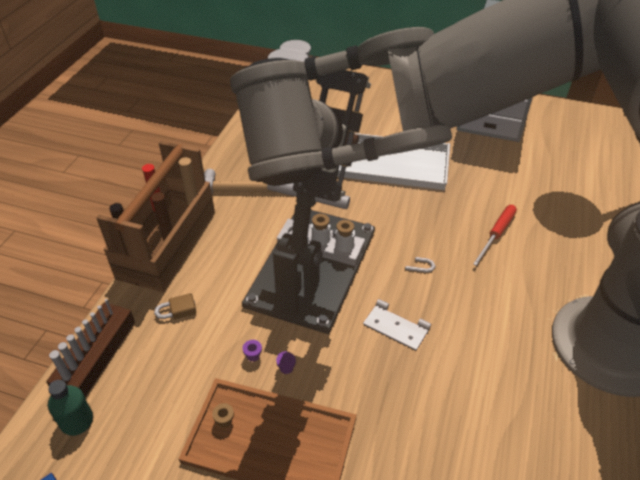

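```bash
python3 -m pendant '[[[0,1.1,0.3,-0.05,0,0,1.5],[0,2.21,0.57,-0.1,0,0,1.5],[0,3.34,0.76,-0.15,0,0,1.5],[0,4.47,0.92,-0.2,0,0,1.5],[0,5.6,1.0,-0.25,0,0,1.5],[0,6.75,1.05,-0.3,0,0,1.5],[0,7.9,1.02,-0.35,0,0,1.5],[0,9.04,0.94,-0.4,0,0,1.5],[0,10.2,0.8,-0.45,0,0,1.5],[0,11.3,0.61,-0.5,0,0,1.5],[0,12.4,0.35,-0.55,0,0,1.5],[0,13.52,0.05,-0.6,0,0,1.5],[0,14.6,-0.32,-0.65,0,0,1.5],[0,15.67,-0.73,-0.7,0,0,1.5],[0,16.7,-1.2,-0.75,0,0,1.5],[0,17.73,-1.71,-0.8,0,0,1.5],[0,18.7,-2.3,-0.85,0,0,1.5],[0,19.68,-2.9,-0.9,0,0,1.5],[0,20.6,-3.55,-0.95,0,0,1.5],[0,21.51,-4.28,-1,0,0,1.5]]]' 20
python3 - <<'E'
from h import *
q0=arm(.28,-.055,-.1); print(rel(*q0))
for t in (.18,.13,.1,.05,0,-.03,-.06): print(round(t,2),rel(*arm(t,-.055,t-.38),q0))
E
```

```text
time: 26.15
tool_pos: [0.5155, -0.1636, 0.1585]
tool_rot: [-1.66, 0.001, 3.095]
contact_force: [-2.0, -14.3, -1.7]
opening: 0.0192
[-0.11, 0.25, -0.32, -0.01, -0.0, -0.0]
0.18 [0.0, 2.21, 0.57, -0.1, -0.0, 0.0]
0.13 [-0.0, 3.34, 0.78, -0.15, 0.0, -0.0]
0.1 [0.0, 4.02, 0.87, -0.18, 0.0, -0.0]
0.05 [0.0, 5.16, 0.98, -0.23, 0.0, 0.0]
0 [0.0, 6.3, 1.04, -0.28, 0.0, 0.0]
-0.03 [-0.0, 6.98, 1.05, -0.31, -0.0, 0.0]
-0.06 [0.0, 7.67, 1.03, -0.34, 0.0, -0.0]
```

```bash
python3 -m pendant '[[[0,1.1,0.1,-0.05,0,0,1.5],[0,2.2,0.3,-0.1,0,0,1.5],[0,3.3,0.5,-0.15,0,0,1.5],[0,4.0,0.6,-0.18,0,0,1.5],[0,4.0,0.6,-0.18,0,0,1.5],[0,4.0,0.6,-0.18,0,0,1.5]]]' 45
python3 - <<'E'
from h import *
q0=arm(.1,-.055,-.28); print(rel(*q0))
for t in (.05,0,-.03,-.06): print(round(t,2),rel(*arm(t,-.055,t-.38),q0))
E
```

```text
time: 26.75
tool_pos: [0.5153, -0.1686, 0.1175]
tool_rot: [-1.833, 0.002, 3.094]
contact_force: [-3.2, -24.1, -4.1]
opening: 0.0185
[-0.1, 0.3, -0.31, -0.02, -0.01, -0.0]
0.05 [-0.0, 1.1, 0.31, -0.05, -0.0, 0.0]
0 [0.0, 2.21, 0.57, -0.1, 0.0, 0.0]
-0.03 [-0.0, 2.89, 0.7, -0.13, -0.0, 0.0]
-0.06 [-0.0, 3.56, 0.81, -0.16, -0.0, 0.0]
```

```bash
python3 -m pendant '[[[0,0.3,0.5,0,0,0,1.5],[0,0.6,0.6,-0.02,0,0,1.5],[0,0.9,0.7,-0.04,0,0,1.5],[0,0.9,0.7,-0.04,0,0,1.5]]]' 45
python3 - <<'E'
from h import *
q0=arm(.1,-.055,-.28); print(rel(*q0))
E
```

```text
time: 27.15
tool_pos: [0.5153, -0.1688, 0.1079]
tool_rot: [-1.881, 0.001, 3.094]
contact_force: [-2.5, -8.0, 3.5]
opening: 0.0189
[-0.1, -0.59, -0.6, 0.03, -0.0, -0.0]
```

```bash
python3 -m pendant '[[[0,0.3,0.1,-0.01,0,0,1.5],[0,0.6,0.2,-0.02,0,0,1.5],[0,0.9,0.35,-0.03,0,0,1.5],[0,1.2,0.45,-0.04,0,0,1.5],[0,1.5,0.55,-0.05,0,0,1.5],[0,1.5,0.55,-0.05,0,0,1.5]]]' 55
```

```text
time: 27.75
tool_pos: [0.5161, -0.1683, 0.1002]
tool_rot: [-1.933, 0.006, 3.096]
contact_force: [-17.8, -4.9, 61.9]
opening: 0.0183
```

```bash
python3 -m pendant '[[[0,0.2,0.1,0,0,0,1.5],[0,0.4,0.2,0,0,0,1.5],[0,0.4,0.2,0,0,0,1.5]]]' 55
```

```text
time: 28.05
tool_pos: [0.5173, -0.1679, 0.0985]
tool_rot: [-1.934, 0.01, 3.096]
contact_force: [-18.2, -0.9, 79.1]
opening: 0.0185
```

```bash
python3 - <<'E'
from h import *
c=cam('top','t9'); d=cam('side','s9'); W=world(c)
def at(u,v,k=1): return np.median(W[v-k:v+k+1,u-k:u+k+1].reshape(-1,3),0).round(4).tolist()
print('handle+',at(407,212),'beam',at(325,239),at(370,241),'bar',at(350,210),at(350,214))
cv2.imwrite('pics/c9.png',np.hstack([cv2.resize(d['image'][120:270,260:410],(400,400),interpolation=2),cv2.resize(c['image'][190:290,330:430],(400,400),interpolation=2)])[:,:,::-1])
E
```

```text
handle+ [0.6369, -0.173, 0.119] beam [0.5759, -0.0002, 0.1327] [0.5737, -0.0949, 0.1242] bar [0.6405, -0.0526, 0.1066] [0.6318, -0.0527, 0.1053]
```

View pics/c9.png

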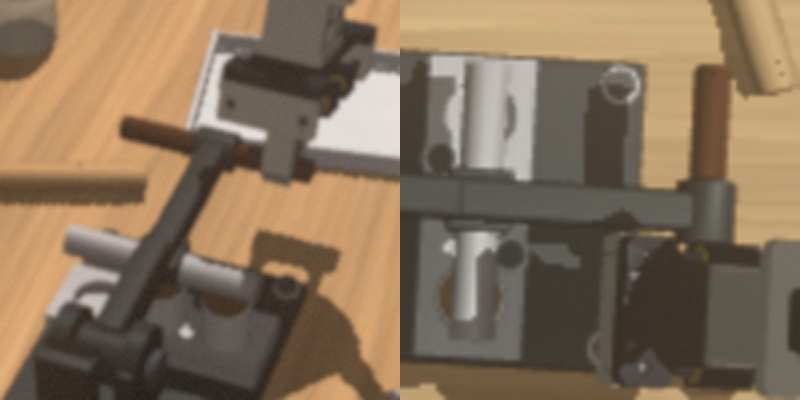

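```bash
python3 -m pendant '[[[0,0,0,0,0,0,1.5],[0,-0.3,0,0,0,0,1.5],[0,-0.6,-0.2,0,0,0,1.5],[0,-0.6,-0.2,0,0,0,1.5],[0,-0.6,-0.2,0,0,0,1.5]]]' 55
python3 - <<'E'
from h import *
W=world(cam('top')); W2=world(cam('top')); W=(W+W2)/2; O=world(dict(np.load('top1.npz')))
for n,(a,b,e,f) in {'bar':(205,232,345,355),'handle':(205,235,403,411),'beam':(236,244,360,395)}.items():
    A=W[a:b,e:f,2];B=O[a:b,e:f,2]; m=(B>.085); print(n,np.median((A-B)[m]),np.percentile(B[m],90),np.percentile(A[m],90))
E
```

```text
time: 28.65
tool_pos: [0.5171, -0.1679, 0.0992]
tool_rot: [-1.934, 0.007, 3.095]
contact_force: [-5.9, 0.1, 38.2]
opening: 0.0185
bar 0.003020618981388612 0.10453853383506466 0.10743320922005672
handle 0.006265462500055663 0.11480973112438053 0.12105766326019614
beam 0.005087288516358757 0.12092496386625115 0.125295093918168
```

```bash
python3 -m pendant '[[[0,0,0,0,0,0,4],[0,0,0,0,0,0,4],[0,0,0,0,0,0,4],[0,0.6,0,0,0,0,4],[0,0.6,0,0,0,0,4]]]' 3
python3 -m pendant '[[[0,0,0,0,0,0,1.5],[0,0,0,0,0,0,1.5],[0,0,0,0,0,0,1.5],[0,0,0,0,0,0,1.5]]]' 4
python3 - <<'E'
from h import *
p,r,s=tool(); print(s['contact_force'])
h=p-r.as_matrix()[:,1]*robot.pinch_z; print('bar est',h, 'model', PIV+.235*PX-.055*PY)
E
```

```text
time: 29.25
tool_pos: [0.5139, -0.1645, 0.0865]
tool_rot: [-1.936, -0.004, 3.096]
contact_force: [-0.6, -0.8, 0.3]
opening: 0.0397
time: 29.65
tool_pos: [0.5145, -0.1634, 0.0882]
tool_rot: [-1.939, -0.002, 3.096]
contact_force: [1.5, 7.6, 2.8]
opening: 0.0205
[1.52360991 7.56177274 2.76829418]
bar est [ 0.51427516 -0.17019943  0.10576726] model [ 0.5162495 -0.17129    0.11     ]
```

```bash
python3 -m pendant '[[[0,0,0,0,0,0,1.5],[0,-1.05,-0.35,0.05,0,0,1.5],[0,-2.15,-0.77,0.1,0,0,1.5],[0,-3.2,-1.25,0.15,0,0,1.5],[0,-4.22,-1.75,0.2,0,0,1.5],[0,-5.2,-2.33,0.25,0,0,1.5],[0,-6.18,-2.93,0.3,0,0,1.5],[0,-7.1,-3.6,0.35,0,0,1.5],[0,-8.01,-4.31,0.4,0,0,1.5],[0,-8.87,-5.06,0.45,0,0,1.5],[0,-9.69,-5.85,0.5,0,0,1.5],[0,-10.47,-6.7,0.55,0,0,1.5],[0,-11.22,-7.56,0.6,0,0,1.5],[0,-11.9,-8.47,0.65,0,0,1.5],[0,-12.56,-9.42,0.7,0,0,1.5],[0,-13.15,-10.4,0.75,0,0,1.5],[0,-13.71,-11.39,0.8,0,0,1.5],[0,-14.2,-12.4,0.85,0,0,1.5],[0,-14.66,-13.47,0.9,0,0,1.5]]]' 15
python3 - <<'E'
from h import *
p,r,s=tool(); print(rel(*arm(.9,-.055,.53)))
W=world(cam('top')); W0=W[190:290,320:400]; m=((W0[...,2]>.066)&(W0[...,2]<.1)).astype(np.uint8)
k,l,st,ce=cv2.connectedComponentsWithStats(m)
for i in range(1,k):
    if st[i,4]>15: P=W0[l==i]; print(st[i],P.mean(0).round(4),np.percentile(P[:,2],[50,80,95]))
E
```

```text
time: 31.55
tool_pos: [0.5174, -0.0937, 0.2748]
tool_rot: [-1.028, -0.002, 3.093]
contact_force: [-4.6, -8.4, 4.5]
opening: 0.0196
[-0.21, -0.36, -0.0, -0.01, -0.0, 0.0]
[32 52  6  5 23] [ 0.5696 -0.0644  0.0807] [0.08161345 0.08350042 0.0842376 ]
```

Tracking well; same second half as before.

```bash
python3 -m pendant '[[[0,-1.05,-0.35,0.05,0,0,1.5],[0,-2.15,-0.77,0.1,0,0,1.5],[0,-3.2,-1.25,0.15,0,0,1.5],[0,-4.22,-1.75,0.2,0,0,1.5],[0,-5.2,-2.33,0.25,0,0,1.5],[0,-6.18,-2.93,0.3,0,0,1.5],[0,-7.1,-3.6,0.35,0,0,1.5],[0,-8.01,-4.31,0.4,0,0,1.5],[0,-8.01,-4.31,0.4,0,0,2.6],[0,-8.01,-4.31,0.4,0,0,2.6],[0,-8.8,-5.15,0.4,0,0,2.6],[0,-9.61,-6.02,0.4,0,0,2.6],[0,-10.3,-6.95,0.4,0,0,2.6],[0,-11.04,-7.89,0.4,0,0,2.6],[0,-11.65,-8.9,0.4,0,0,2.6],[0,-12.26,-9.89,0.4,0,0,2.6],[0,-12.26,-9.89,0.4,0,0,2.6]]]'
python3 - <<'E'
from h import *
q0=arm(1.6,-.055,.93);print(rel(*q0))
for t in (1.7,1.8,1.9,1.96): print(t,rel(*arm(t,-.055,.93),q0))
E
```

```text
time: 33.3
tool_pos: [0.5253, 0.0572, 0.3279]
tool_rot: [-0.636, -0.001, 3.097]
contact_force: [-0.8, -0.4, 0.7]
opening: 0.0262
[-0.05, -0.19, 0.57, -0.0, -0.0, 0.0]
1.7 [-0.0, -1.77, -1.55, 0.0, 0.0, 0.0]
1.8 [0.0, -3.37, -3.27, 0.0, 0.0, 0.0]
1.9 [0.0, -4.79, -5.14, 0.0, 0.0, 0.0]
1.96 [-0.0, -5.55, -6.32, 0.0, 0.0, 0.0]
```

```bash
python3 -m pendant '[[[0,-1,-0.6,0,0,0,2.6],[0,-1.9,-1.3,0,0,0,2.6],[0,-2.7,-2.1,0,0,0,2.6],[0,-3.5,-3,0,0,0,2.6],[0,-4.2,-3.8,0,0,0,2.6],[0,-4.9,-4.7,0,0,0,2.6],[0,-5.5,-5.6,0,0,0,2.6],[0,-5.8,-6.3,0,0,0,2.6],[0,-5.8,-6.3,0,0,0,6],[0,-5.8,-6.3,0,0,0,6],[0,-5.8,-6.3,0,0,0,6],[0,-9,-6.3,0,0,0,6],[0,-12,-6.3,0,0,0,6],[0,-16,-6.3,0,0,0,6],[0,-16,-6.3,0,0,0,6],[0,-16,-6.3,0,0,0,6]]]'
python3 - <<'E'
from h import *
c=cam('top','t10'); W=world(c); W0=W[190:290,320:400]; m=((W0[...,2]>.066)&(W0[...,2]<.1)).astype(np.uint8)
k,l,st,ce=cv2.connectedComponentsWithStats(m)
for i in range(1,k):
    if st[i,4]>15: P=W0[l==i]; Q=P[P[:,2]>.077]; print(st[i],Q.mean(0).round(4),np.percentile(P[:,2],[50,80,95]))
d=dict(c); M=W[190:360,430:550]; m=(M[...,2]>.0135)&(M[...,2]<.03); print(cv2.minAreaRect(M[m][:,:2].astype(np.float32)))
cv2.imwrite('pics/c10.png',cv2.resize(c['image'][180:345,230:540],None,fx=2.5,fy=2.5,interpolation=2)[:,:,::-1])
t=down(); q0=tool()[:2]; print(q0[0])
for x in ([.525,.28,.42],[.40,.24,.42],[.40,.0,.30],[.525,-.051,.20],[.525,-.051,.066]): print(rel(x,t,q0))
E
```

```text
time: 34.9
tool_pos: [0.5329, 0.2217, 0.3718]
tool_rot: [-0.635, -0.001, 3.096]
contact_force: [0.8, -0.3, 0.3]
opening: 0.06
[ 21  42  17  18 191] [ 0.5768 -0.0525  0.0824] [0.08142812 0.08409716 0.08541953]
[ 20  66  17  17 188] [ 0.5257 -0.0507  0.0826] [0.08193729 0.08408161 0.08606452]
((0.5085557699203491, -0.38105833530426025), (0.2731712758541107, 0.15293267369270325), 7.128177165985107)
[0.53277802 0.22108264 0.37137049]
[1.06, -7.59, 0.45, -0.94, -0.0, 0.0]
[13.36, -3.89, 3.14, -0.94, -0.0, 0.0]
[12.22, 22.53, 7.68, -0.94, -0.0, 0.0]
[-0.53, 32.08, 2.33, -0.94, -0.0, 0.0]
[-0.56, 40.02, -8.47, -0.94, -0.0, 0.0]
```

View pics/c10.png

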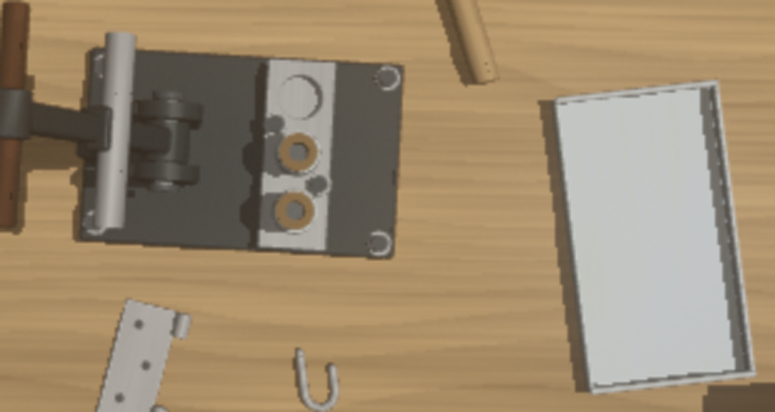

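```bash
python3 -m pendant '[[[4,-3.9,1,0,0,0,6],[8,-3.9,2,-0.1,0,0,6],[13.4,-3.9,3.1,-0.2,0,0,6],[13.4,-3.9,3.1,-0.35,0,0,6],[13.4,-3.9,3.1,-0.5,0,0,6],[13.4,-3.9,3.1,-0.65,0,0,6],[13.4,-3.9,3.1,-0.8,0,0,6],[13.4,-3.9,3.1,-0.94,0,0,6],[13.4,0,3.8,-0.94,0,0,6],[13.2,5,4.7,-0.94,0,0,6],[13,10,5.5,-0.94,0,0,6],[12.6,15,6.4,-0.94,0,0,6],[12.2,19,7.1,-0.94,0,0,6],[12.2,22.5,7.7,-0.94,0,0,6],[8,26,6.5,-0.94,0,0,6],[4,29,4.5,-0.94,0,0,6],[-0.5,32,2.3,-0.94,0,0,6],[-0.5,32,2.3,-0.94,0,0,6],[-0.5,32,2.3,-0.94,0,0,6],[-0.5,32,2.3,-0.94,0,0,6]]]' 3
python3 - <<'E'
from h import *
t=down(); k=np.array([.525,-.0513,0])
for z in (.12,.08,.064): print(rel(k+[0,0,z],t))
E
```

```text
time: 36.95
tool_pos: [0.5235, -0.0497, 0.2001]
tool_rot: [-1.575, -0.004, 3.094]
contact_force: [-0.1, 0.0, 0.7]
opening: 0.0597
[-0.18, 8.01, 0.19, 0.0, -0.01, 0.0]
[-0.2, 12.01, 0.21, 0.0, -0.01, 0.0]
[-0.21, 13.61, 0.21, 0.0, -0.01, 0.0]
```

```bash
python3 -m pendant '[[[-0.1,4,0.2,0,0,0,6],[-0.1,8,0.2,0,0,0,6],[-0.1,10.5,0.2,0,0,0,6],[-0.1,12.5,0.2,0,0,0,6],[-0.1,13.5,0.2,0,0,0,6],[-0.1,13.5,0.2,0,0,0,6]]]' 3
python3 -m pendant '[[[0,0,0,0,0,0,3],[0,0,0,0,0,0,3],[0,0,0,0,0,0,3],[0,0,0,0,0,0,3],[0,0,0,0,0,0,3]]]' 25
```

```text
time: 37.55
tool_pos: [0.5248, -0.0506, 0.0657]
tool_rot: [-1.575, -0.003, 3.095]
contact_force: [0.7, 0.0, 0.7]
opening: 0.0603
time: 38.05
tool_pos: [0.5264, -0.0512, 0.0665]
tool_rot: [-1.574, 0.0, 3.096]
contact_force: [-0.6, -1.2, 6.1]
opening: 0.0376
```

```bash
python3 -m pendant '[[[0,-0.5,0,0,0,0,3],[0,-1.5,0,0,0,0,3],[0,-3,0,0,0,0,3],[0,-6,0,0,0,0,3],[0,-9,0,0,0,0,3],[0,-11,0,0,0,0,3],[0,-11,0,0,0,0,3]]]'
python3 - <<'E'
from h import *
c=cam('top'); cc=cam('side','s11'); W=world(c); M=W[190:360,430:550]; m=(M[...,2]>.0135)&(M[...,2]<.03); print(cv2.minAreaRect(M[m][:,:2].astype(np.float32)))
cv2.imwrite('pics/c11.png',cv2.resize(cc['image'][100:290,240:400],None,fx=3,fy=3,interpolation=2)[:,:,::-1])
t=down(); print(tool()[0]); k=np.array([.459,-.387,0])
for z in (.15,.08,.045,.042): print(rel(k+[0,0,z],t))
E
```

```text
time: 38.75
tool_pos: [0.5274, -0.0515, 0.1787]
tool_rot: [-1.574, 0.004, 3.096]
contact_force: [0.3, -1.0, -2.1]
opening: 0.0374
((0.5085859894752502, -0.3809869885444641), (0.27328380942344666, 0.1527138501405716), 7.032114028930664)
[ 0.52547888 -0.05118981  0.17522266]
[5.09, 2.38, 33.86, 0.0, -0.0, 0.0]
[5.08, 9.38, 33.89, 0.0, -0.0, 0.0]
[5.07, 12.88, 33.91, 0.0, -0.0, 0.0]
[5.07, 13.18, 33.91, 0.0, -0.0, 0.0]
```

View pics/c11.png

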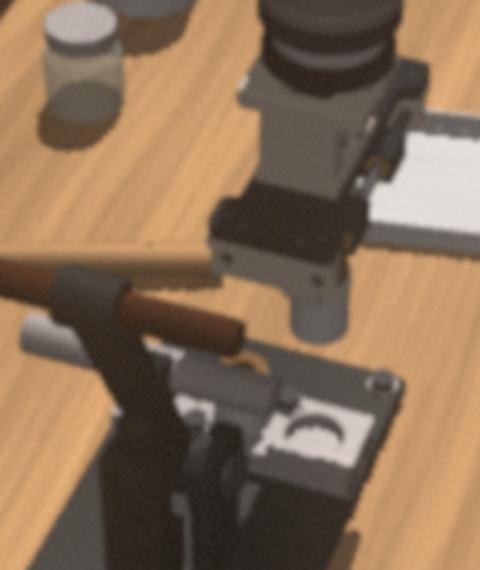

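```bash
python3 -m pendant '[[[0.7,-0.5,4.5,0,0,0,3],[1.4,-0.5,9,0,0,0,3],[2.1,0,13.5,0,0,0,3],[2.8,0,18,0,0,0,3],[3.5,1,22.5,0,0,0,3],[4.2,2,27,0,0,0,3],[4.8,2,31,0,0,0,3],[5.1,4,33.9,0,0,0,3],[5.1,7,33.9,0,0,0,3],[5.1,10,33.9,0,0,0,3],[5.1,12,33.9,0,0,0,3],[5.1,12.6,33.9,0,0,0,3],[5.1,12.9,33.9,0,0,0,3],[5.1,12.9,33.9,0,0,0,3]]]'
```

```text
time: 40.25
tool_pos: [0.4593, -0.387, 0.0451]
tool_rot: [-1.575, -0.002, 3.096]
contact_force: [0.4, 0.1, -2.1]
opening: 0.0375
```

```bash
python3 -m pendant '[[[0,0.15,0,0,0,0,3],[0,0.3,0,0,0,0,3],[0,0.35,0,0,0,0,3],[0,0.35,0,0,0,0,3]]]'
```

```text
time: 40.65
tool_pos: [0.4592, -0.3871, 0.042]
tool_rot: [-1.575, -0.001, 3.096]
contact_force: [-0.7, -0.3, -2.0]
opening: 0.0373
```

```bash
python3 -m pendant '[[[0,0.1,0,0,0,0,3],[0,0.15,0,0,0,0,3],[0,0.15,0,0,0,0,3]]]'
python3 -m pendant '[[[0,0,0,0,0,0,3.9],[0,0,0,0,0,0,4.5],[0,0,0,0,0,0,6],[0,0,0,0,0,0,6],[0,-3,0,0,0,0,6],[0,-7,0,0,0,0,6],[0,-12,0,0,0,0,6],[0,-15,0,0,0,0,6],[0,-15,0,0,0,0,6]]]' 25
python3 - <<'E'
from h import *
q0=tool()[:2]; print(q0[0]); k=np.array([.577,-.0527,0]); 
for s in (1,-1):
    t=down(s*PY); print(rel(k+[0,0,.19],t,q0),rel(k+[0,0,.055],t,q0))
print(tool()[2]['qpos'])
E
```

```text
time: 40.95
tool_pos: [0.4595, -0.3873, 0.0415]
tool_rot: [-1.574, -0.001, 3.096]
contact_force: [-1.9, 1.2, 6.4]
opening: 0.0375
time: 41.85
tool_pos: [0.4611, -0.3895, 0.1955]
tool_rot: [-1.568, 0.005, 3.096]
contact_force: [-0.7, -0.7, -0.3]
opening: 0.0603
[ 0.46111542 -0.38947657  0.19552413]
[-10.03, 0.51, -34.18, -0.01, -1.57, -0.0] [-9.95, 14.01, -34.21, -0.01, -1.57, -0.0]
[-10.03, 0.51, -34.18, 0.0, 1.57, -0.01] [-9.95, 14.01, -34.21, 0.0, 1.57, -0.01]
[-0.82927617  0.50708887  1.34998827  0.0019366   1.27882343  0.78693361]
```

```bash
python3 -m pendant '[[[-1,0,-3,0,-0.13,0,6],[-2,0,-6,0,-0.26,0,6],[-3,0,-10,0,-0.4,0,6],[-4,0,-14,0,-0.54,0,6],[-5,0,-18,0,-0.68,0,6],[-6,0,-22,0,-0.82,0,6],[-7,0,-26,0,-0.96,0,6],[-8,0,-30,0,-1.1,0,6],[-9,0,-32,0,-1.24,0,6],[-10,0.5,-34.2,0,-1.38,0,6],[-10,0.5,-34.2,0,-1.52,0,6],[-10,0.5,-34.2,-0.01,-1.57,0,6],[-10,0.5,-34.2,-0.01,-1.57,0,6],[-10,0.5,-34.2,-0.01,-1.57,0,6],[-10,0.5,-34.2,-0.01,-1.57,0,6]]]' 3
python3 - <<'E'
from h import *
k=np.array([.577,-.0527,0]); t=down(PY)
print(rel(k+[0,0,.08],t),rel(k+[0,0,.055],t))
c=cam('top','t12'); d=cam('side','s12')
W=world(c)[230:360,430:550]; m=((W[...,2]>.04)&(W[...,2]<.075)).astype(np.uint8)
kk,l,st,ce=cv2.connectedComponentsWithStats(m)
for i in range(1,kk):
    if st[i,4]>15: P=W[l==i]; print(st[i],P.mean(0).round(4),np.percentile(P[:,2],[50,80,95]))
cv2.imwrite('pics/c12.png',np.hstack([cv2.resize(c['image'][190:350,310:540],(460,320),interpolation=2),cv2.resize(d['image'][90:250,300:460],(320,320),interpolation=2)])[:,:,::-1])
E
```

```text
time: 43.35
tool_pos: [0.5748, -0.0508, 0.1861]
tool_rot: [-1.579, 0.011, -1.619]
contact_force: [1.1, -1.0, 0.0]
opening: 0.06
[0.3, 10.6, 0.33, 0.01, -0.01, -0.01] [0.32, 13.1, 0.35, 0.01, -0.01, -0.01]
[ 58  59  19  17 226] [ 0.4583 -0.3839  0.0539] [0.05502734 0.05835693 0.06044442]
```

View pics/c12.png

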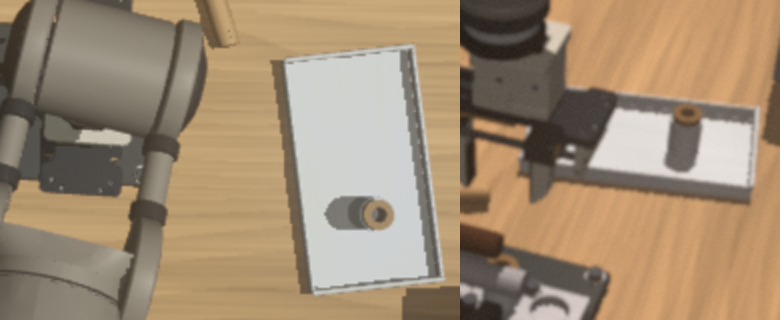

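```bash
python3 -m pendant '[[[0.3,4,0.3,0.01,-0.01,0,6],[0.3,8,0.3,0.01,-0.01,0,6],[0.3,11,0.3,0.01,-0.01,0,6],[0.3,13,0.3,0.01,-0.01,0,6],[0.3,13,0.3,0.01,-0.01,0,6],[0.3,13,0.3,0.01,-0.01,0,6]]]' 3
python3 -m pendant '[[[0,0,0,0,0,0,3],[0,0,0,0,0,0,3],[0,0,0,0,0,0,3],[0,0,0,0,0,0,3],[0,0,0,0,0,0,3]]]' 25
```

```text
time: 44.05
tool_pos: [0.5771, -0.0525, 0.0569]
tool_rot: [-1.569, 0.011, -1.608]
contact_force: [0.0, -0.2, -0.1]
opening: 0.0602
time: 44.55
tool_pos: [0.5773, -0.0524, 0.0574]
tool_rot: [-1.567, 0.01, -1.608]
contact_force: [-0.4, 0.5, 6.5]
opening: 0.0381
```

```bash
python3 -m pendant '[[[0,-0.5,0,0,0,0,3],[0,-1.5,0,0,0,0,3],[0,-3,0,0,0,0,3],[0,-6,0,0,0,0,3],[0,-9,0,0,0,0,3],[0,-11,0,0,0,0,3],[0,-11,0,0,0,0,3]]]'
python3 - <<'E'
from h import *
c=cam('top'); W=world(c); M=W[190:360,430:550]; m=(M[...,2]>.0135)&(M[...,2]<.03); print(cv2.minAreaRect(M[m][:,:2].astype(np.float32)))
t=down(PY); k=np.array([.558,-.377,0]); print(tool()[0],tool()[2]['opening'])
for z in (.15,.08,.036): print(rel(k+[0,0,z],t))
E
```

```text
time: 45.25
tool_pos: [0.5783, -0.0539, 0.1699]
tool_rot: [-1.562, 0.009, -1.608]
contact_force: [0.5, -0.1, -3.0]
opening: 0.0378
((0.5087060928344727, -0.38142624497413635), (0.2736525237560272, 0.15311095118522644), 7.291286468505859)
[ 0.57715761 -0.05361701  0.16768322] 0.03791134287650497
[32.4, 1.44, -0.73, -0.0, 0.01, -0.01]
[32.47, 8.44, -0.77, -0.0, 0.01, -0.01]
[32.52, 12.84, -0.79, -0.0, 0.01, -0.01]
```

```bash
python3 -m pendant '[[[4.5,0,-0.1,0,0,0,3],[9,0,-0.2,0,0,0,3],[13.5,0,-0.3,0,0,0,3],[18,0,-0.4,0,0,0,3],[22.5,0,-0.5,0,0,0,3],[27,0,-0.6,0,0,0,3],[31,1,-0.7,0,0,0,3],[32.5,4,-0.8,0,0,0,3],[32.5,7,-0.8,0,0.01,-0.01,3],[32.5,10,-0.8,0,0.01,-0.01,3],[32.5,12,-0.8,0,0.01,-0.01,3],[32.5,12.7,-0.8,0,0.01,-0.01,3],[32.5,12.8,-0.8,0,0.01,-0.01,3],[32.5,12.8,-0.8,0,0.01,-0.01,3]]]'
```

```text
time: 46.7
tool_pos: [0.5567, -0.3763, 0.0343]
tool_rot: [-1.57, 0.001, -1.618]
contact_force: [0.4, 0.6, -1.9]
opening: 0.0383
```

```bash
python3 -m pendant '[[[0,0.1,0,0,0,0,3],[0,0.2,0,0,0,0,3],[0,0.25,0,0,0,0,3],[0,0.25,0,0,0,0,3]]]'
```

```text
time: 47.1
tool_pos: [0.557, -0.3767, 0.0325]
tool_rot: [-1.569, 0.001, -1.618]
contact_force: [-0.1, 0.7, -1.1]
opening: 0.0383
```

```bash
python3 -m pendant '[[[0,0.1,0,0,0,0,3],[0,0.1,0,0,0,0,3]]]'
python3 -m pendant '[[[0,0,0,0,0,0,3.9],[0,0,0,0,0,0,4.5],[0,0,0,0,0,0,5.5],[0,0,0,0,0,0,5.5],[0,-3,0,0,0,0,5.5],[0,-7,0,0,0,0,5.5],[0,-12,0,0,0,0,5.5],[0,-16,0,0,0,0,5.5],[5,-20,0,0,0,0,5.5],[5,-20,0,0,0,0,5.5],[5,-20,0,0,0,0,5.5]]]' 25
python3 - <<'E'
from h import *
c=cam('top','t13'); d=cam('side','s13')
W=world(d)[100:250,300:480]; m=((W[...,2]>.03)&(W[...,2]<.08)).astype(np.uint8)
kk,l,st,ce=cv2.connectedComponentsWithStats(m)
for i in range(1,kk):
    if st[i,4]>15: P=W[l==i]; print(st[i],P.mean(0).round(4),np.percentile(P[:,2],[50,80,95]))
cv2.imwrite('pics/c13.png',d['image'][:,:,::-1])
H=world(c)[190:290,150:330]; print((H[...,2]>.3).sum(), np.median(H[H[...,2]>.3],0))
E
```

```text
time: 47.3
tool_pos: [0.5571, -0.377, 0.0324]
tool_rot: [-1.568, -0.0, -1.618]
contact_force: [-1.9, -0.5, 4.4]
opening: 0.0377
time: 48.4
tool_pos: [0.5542, -0.4288, 0.233]
tool_rot: [-1.566, -0.002, -1.62]
contact_force: [0.7, 0.6, -1.7]
opening: 0.0551
[157   5  23  22 370] [ 0.3538 -0.5565  0.0541] [0.05418607 0.06790749 0.07692161]
[ 63  36  16  20 260] [ 0.5554 -0.3709  0.0497] [0.05144157 0.05781016 0.06033485]
[104  42  17  19 270] [ 0.4573 -0.3801  0.0497] [0.05171458 0.05783723 0.06056997]
[ 21 128  43  22 485] [ 0.5312 -0.06    0.0386] [0.03894745 0.04124052 0.04748861]
[  1 133  20  11 102] [ 0.5987 -0.0442  0.0412] [0.04205977 0.04771911 0.04965738]
1231 [0.57859445 0.15643096 0.33343324]
```

View pics/c13.png

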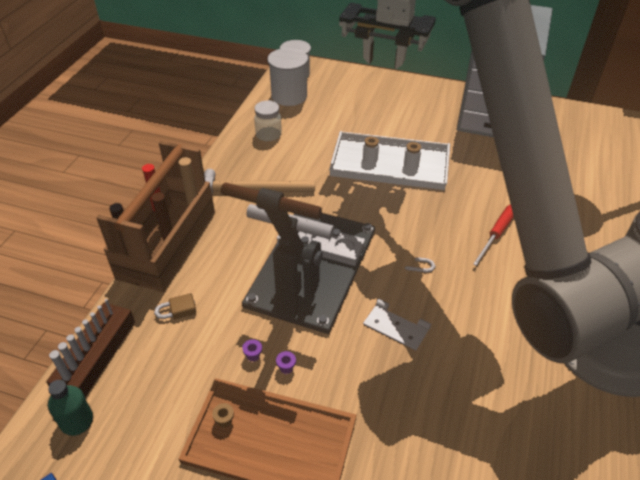

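Both finished knuckles stand in the aluminium tray (pixels 371,150 and 413,157). The arm is open, the spare bushing is untouched, and the robot is clear, so I'm handing in.

```bash
python3 -c "
from cell import robot
print(robot.hand_in())"
```

```text
the job is handed in; nothing more can be done
None
```

The job is done and handed in at about 48 s, but no verdict was reported. Only two knuckles were in the nest. I opened the arm, set a bushing in each, pulled the arm down to press both home, opened it again and stood both knuckles in the aluminium tray.

- **Bushings home:** the flange tops read 82.4 and 82.6 mm above the bench in the nest (82 mm when fully home). In the tray they read about 60 mm (57 mm nominal at that spot), but the edge pixels there are noisy. The depth readings put the arm at about level while pressed.
- **Final state:** the last picture shows both knuckles upright and apart in the tray and the arm standing open on its stop. The bystanders look to be where they were, and the spare bushing is still in the wooden tray.
- **Pressing force:** I pressed harder than needed. The handle slipped several millimetres in the grip, and the wrist force peaked at about 79 N (limit 120 N) before I eased off.
- **Not checked:** I saw no tray shift up to the last fit of the aluminium tray, before I put the second knuckle down. I did not measure the bystanders' positions.

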